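Press a nesting bamboo desk organiser in a screw clamp

ROBOT

A 6-joint arm with a two-finger parallel gripper is mounted at the origin on the work surface. World frame = base frame: x ahead of the robot, y to its left, z up, the work surface at z = 0. Lengths are in mm, angles in rad, forces in N, time in s.
With the tool pointing down it reaches from about 275 to 750 mm from the base axis. Payload 10.2 kg.
Tool frame: the origin (TCP) lies at the very end of the fingers, on their centre line; the grasp point (between the pads) lies 19 mm behind it (ctrl.tcp_to_grasp is the distance from the TCP to the grasp point, in mm); z points along the fingers, x is the direction in which the jaws open and shut, and the axes are right-handed (so a half turn about z gives the same grasp; the last joint's range is limited). The gripper opens to 85 mm and grips with 20 to 120 N. Pads are 22 mm wide; open, the fingers measure 114 mm over their backs; the gripper's body (76 mm by 85 mm) begins 54 mm behind the grasp point. The pads swing forward as they close: fully open they stand 13 mm farther back than shut.
Start: joints at [-1.438, 0.313, 1.498, -0, 1.331, -0.223], TCP at [182.866, -492.129, 210.794] pointing down, gripper open.
Joint ranges: [-2.94, 2.94], [-0.97, 2.17], [0.19, 2.56], [-1.23, 4.37], [0.02, 3.11], [-2.88, 2.88]. Speed limits (rad/s): [2.39, 2.39, 3.01, 3.14, 3.14, 3.14].

INTERFACE

Orientations are given as a unit quaternion [w, x, y, z].
In Python, from rig import monitor, vision, order, ctrl gives the robot as it stands. The module is installed in compiled form; this text tells all that it offers.
- The arm moves only by the shell command python3 -m pendant 'ROWS' [FORCE]. ROWS is JSON, a list that holds one entry, the list of rows, each a list of 5 numbers: the closure, from -1 (fully open) to 1 (shut), then the shift along the world's x, y, z in m, then the turn about the world's z in degrees. In form: [[[fingers, dx, dy, dz, spin], ...]]. A call has 1 to 20 rows; each row is the pose to reach, as a shift and turn from the pose commanded when the call began; what a row does not reach only later rows make up. A row lasts 1/10 s, in which the tool goes at most 50 mm and 8.59 degrees, less where a joint would pass 70% of its speed; a pose out of reach is approached as far as the arm can. A call with a gripper value outside its range is refused whole. The fingers move at their own pace and stop on an object; FORCE is the grip in N (left out, the last holds). Time passes only in rows, so rows that repeat a pose let the fingers close. It gives the time, the measured TCP pose, the force and the opening at its end, in the units of the state.
- monitor.sense(): the state, without advancing time (a new reading comes with each control period).
- vision.capture(name): name is "side" or "top" or "wrist"; returns (picture, depth): 384x512x3 uint8, red, green, blue; 384x512 float32, mm along the optical axis (not along the pixel's ray), 0 where there is no reading.
- vision.camera_info(name): a dict with "fov_y" (degrees; the focal length in pixels is half the picture's height over the tangent of half this angle, whatever the lens; pixels are square), "cx", "cy" (the principal point, pixels), "R" (3x3) and "t" (3): a world point X has camera coordinates R X + t; the wrist camera has in their place "hand_eye" (4x4, takes a point from camera to tool coordinates, whose origin is the TCP and whose axes are the tool frame's). Camera axes: x right, y down, z forward; pixel columns grow to the right and rows downward; lengths in mm; the calibration is good to about 2 mm. A picture is of the moment at which its call begins: read the wrist's pose just before it. camera_info takes no time and is no camera call.
- order.finish_job(): hands the job in, once; it reports no verdict.
The state is a dict: "time_s": time; "joints": joint angles; "dq": joint speeds; "tau": joint torques, N m; "eef_pos": TCP position; "ee_rot": TCP orientation; "force": force on the tool from outside, world axes, zero at the start; "wrist_torque": the same for the moment, N m; "grip_width": opening from 0.0 (shut) to 1.0 (fully open).
Only numpy, scipy, OpenCV 4.12 (cv2) and the standard library are available. Lean on these libraries where they do the work, as an engineer would, in place of code of your own. Each camera call takes 0.05 s, during which the arm holds its last target.

TASK

Press the bamboo desk organiser together: its trays have self-adhesive pads underneath. Draw the clamp's bed fully out, nest every tray there largest first inside the frame strips, each sitting flat and centred in the one before, and stand the dark pressing block in the middle of the smallest. Then push the bed fully home, wind the crank clockwise until the pad meets the block, snug it up by about a third of a turn more without crushing, leave it clamped and don't disturb the other things on the table.

Things in the scene. Friction and masses are not known exactly. Their poses are not given: they have to be found in the camera images.
- tray1: Square open bamboo tray, the largest and lowest of the set: 134 x 134 mm outside, 30 mm high, walls and floor 8 mm thick (118 mm square inside), 70 to 230 g. Origin at the centre of its underside, z up to its open top, x and y square to its walls. Each tray fits inside the next larger with 4.5 mm to spare on every side; in the finished nest every rim stands 18 mm or more above the next larger one.
- tray2: Square open bamboo tray, the second largest of the set: 109 x 109 mm outside, 40 mm high, walls and floor 8 mm thick (93 mm square inside), 70 to 230 g. Origin at the centre of its underside, z up to its open top, x and y square to its walls. May be absent. Each tray fits inside the next larger with 4.5 mm to spare on every side; in the finished nest every rim stands 18 mm or more above the next larger one.
- tray3: Square open bamboo tray, the second smallest of the set: 84 x 84 mm outside, 50 mm high, walls and floor 8 mm thick (68 mm square inside), 70 to 230 g. Origin at the centre of its underside, z up to its open top, x and y square to its walls. May be absent. Each tray fits inside the next larger with 4.5 mm to spare on every side; in the finished nest every rim stands 18 mm or more above the next larger one.
- tray4: Square open bamboo tray, the smallest and tallest (shaped like a square pen cup) of the set: 59 x 59 mm outside, 60 mm high, walls and floor 8 mm thick (43 mm square inside), 70 to 230 g. Origin at the centre of its underside, z up to its open top, x and y square to its walls. May be absent. Each tray fits inside the next larger with 4.5 mm to spare on every side; in the finished nest every rim stands 18 mm or more above the next larger one.
- block: Dark wooden pressing block, upright, 34 x 34 mm and 72 mm high, 50 to 95 g. Origin at the centre of its underside, z up. Stands loose on the floor of the smallest tray present; its top then stands 20 mm or more above every rim.
- bed_center (a point): Middle of the top face of the clamp's sliding plywood bed (22 mm above the table). Axes are the clamp's: x towards the clamp's upright column, y the way the bed draws out, z up. Four strips 5 mm high frame a place 143 mm square around it for the largest tray, with walls parallel to x and y.
- bed_handle (a point): Centre of the top of the bed's black upright grip, a block 20 mm along the bed's x, 28 mm along y, standing 45 mm high above the bed, 130 mm from bed_center along y. Moves with the bed; axes as bed_center.
- bed (a joint): How far the bed is drawn out along its y, in m: 0 home with bed_center right under the screw, 0.16 fully out at the stop, clear of the clamp's arm and crank for loading from above. About 2 N friction; stays where left.
- screw_axis (a point): Point on the vertical axis of the screw, 212 mm above the table, at the foot of the crank, on top of the clamp's arm. The C-shaped grey clamp frame is fixed to the table; its column stands 112 mm from the axis along the bed's +x, its arm (44 mm wide, from 170 to 200 mm above the table) reaches over the bed from there.
- knob_top (a point): Centre of the top of the crank's upright black knob, 22 mm diameter and 46 mm tall (its foot 226 mm above the table), 45 mm from the screw axis. It spins freely on its pin, so it can be held and led round in a level circle; the crank stays at this height as it turns.
- crank (a joint): Crank angle in rad, 0 to 25, starts between 0 and 4, growing clockwise seen from above, which lowers the pad: 12 mm a turn (1.91 mm per rad). Friction 0.22 N m (about 5 N at the knob), plus up to 4 N as the clamp tightens; stays where left.
- pad: The clamp's round rubber pad, 34 mm diameter, on the screw's lower end; origin at the centre of its pressing face, which is 142 mm above the table at crank angle 0. It is sprung on the screw, giving 1 mm per 10 N once it meets the work; then it no longer goes down as the crank turns (1 rad more adds about 19 N).
- bottle: Stainless steel bottle with black cap, 68 mm diameter, 230 mm high. Bystander, leave alone. Origin at the centre of its underside.
- planter: Empty white ceramic planter, 120 mm across, 110 mm high. Bystander, leave alone. Origin at the centre of its underside.
- coaster_a: Clear acrylic coaster 95 x 95 x 6 mm. Bystander, leave alone. Origin at the centre of its underside.
- coaster_b: Clear acrylic coaster 95 x 95 x 6 mm. Bystander, leave alone. Origin at the centre of its underside.
- mouse: Grey computer mouse 105 x 60 x 32 mm. Bystander, leave alone. Origin at the centre of its underside.
- phone_stand: Bamboo phone stand 100 x 80 x 107 mm. Bystander, leave alone. Origin at the centre of its underside.
There are look-alikes about, which are no part of the job. What is shaped like the tray2 but pink is not meant.

How it is judged:
By the outcome, as a careful person would: the job done as asked, in the order asked, and still so for the second after the job is handed in, with the robot touching nothing.
Of tray2, tray3, tray4 only 1 to 3 are there at a start; the rules pass over those that are not, and their reading is None.
At some moment in a run one of tray1, tray2, tray3, tray4 may be knocked a few centimetres aside while the robot is not near it.
Once in a run the grip may slacken for a moment while it holds something.
It also fails if it takes over 210 s, if anything falls off the work surface, if the arm or the gripper's body presses on something with over 40 N, if the wrist force passes 120 N, or if a joint passes its speed limit or range.

## Working session

There is one attempt and no reset: what is moved stays moved. The work goes in short steps, Python scripts to look and compute and a shell command to move; the robot and the scene stay as the last step left them, time stands still between calls to the robot, and variables do not carry over. Pictures are saved under pics/ and viewed, and the job is handed in when it is done.

```bash
mkdir -p pics; ls; cat > h.py <<'E'
import numpy as np, cv2
from rig import monitor, vision, order, ctrl
from scipy.spatial.transform import Rotation as Rn
def cap(n,save=None):
    s=monitor.sense(); im,d=vision.capture(n); ci=vision.camera_info(n)
    if save: cv2.imwrite('pics/'+save,im[:,:,::-1])
    return im,d,ci,s
def pose(ci,s):
    if 'R' in ci:
        R=np.array(ci['R']);t=np.array(ci['t']); return R.T,-R.T@t
    q=s['ee_rot'];T=np.eye(4);T[:3,:3]=Rn.from_quat([q[1],q[2],q[3],q[0]]).as_matrix();T[:3,3]=s['eef_pos']
    M=T@np.array(ci['hand_eye']);return M[:3,:3],M[:3,3]
def f(ci): return 192/np.tan(np.radians(ci['fov_y'])/2)
def cloud(d,ci,s):
    v,u=np.mgrid[0:384,0:512];F=f(ci)
    P=np.stack([(u-ci['cx'])/F*d,(v-ci['cy'])/F*d,d],-1)
    R,o=pose(ci,s); W=P@R.T+o; W[d==0]=np.nan; return W
def ray(u,v,z,ci,s):
    R,o=pose(ci,s);F=f(ci);r=R@np.array([(u-ci['cx'])/F,(v-ci['cy'])/F,1]);return o+r*(z-o[2])/r[2]
E
python3 - <<'E'
from h import *
print(monitor.sense())
for n in ['side','top','wrist']:
    im,d,ci,s=cap(n,n+'0.png'); print(n,ci)
    np.savez('pics/'+n+'0.npz',im=im,d=d)
E
```

```text
pics
{'time_s': 0.0, 'joints': array([-1.43840005e+00,  3.13480699e-01,  1.49841237e+00,  3.10643141e-05,
        1.33101089e+00, -2.23424647e-01]), 'dq': array([-0.00072209,  0.0009827 ,  0.00132075, -0.00017042,  0.00123311,
        0.00159722]), 'tau': array([-7.34818695e-05, -4.12261999e+01, -2.59743887e+01, -1.98751104e-04,
        4.14281458e-03,  6.35452309e-06]), 'eef_pos': array([ 182.83639272, -491.84186503,  210.22869141]), 'ee_rot': array([-4.94398993e-04,  8.21082357e-01, -5.70809366e-01, -4.30899662e-04]), 'force': array([-0.4771481 , -0.06863383,  0.32354706]), 'wrist_torque': array([ 0.05506573, -0.03933346, -0.00292962]), 'grip_width': 0.9971110869661501}
side {'fov_y': 45.512646053586806, 'cx': 255.80226858039538, 'cy': 191.57316629939336, 'R': array([[-0.89859172, -0.43870322, -0.00850868],
       [-0.33141201,  0.69128176, -0.6421025 ],
       [ 0.28757433, -0.57416811, -0.76657158]]), 't': array([ 484.10677992,  248.2191407 , 1339.21915256])}
top {'fov_y': 44.18007521264623, 'cx': 258.54599774807855, 'cy': 192.45141923089832, 'R': array([[ 0.02956119, -0.99956211,  0.00131697],
       [-0.98223182, -0.02929289, -0.18537149],
       [ 0.18532889,  0.00418623, -0.98266763]]), 't': array([  34.64549467,  543.65771926, 1622.48448021])}
wrist {'fov_y': 60.44597683786251, 'cx': 260.59736970714727, 'cy': 194.56905879921212, 'hand_eye': array([[ 9.99999411e-01, -7.81771595e-05, -1.08272694e-03,
         5.50028483e-01],
       [ 4.23642897e-04,  9.46419851e-01,  3.22938518e-01,
        -8.18711435e+01],
       [ 9.99467849e-04, -3.22938786e-01,  9.46419326e-01,
        -1.63468595e+02],
       [ 0.00000000e+00,  0.00000000e+00,  0.00000000e+00,
         1.00000000e+00]])}
```

View pics/top0.png

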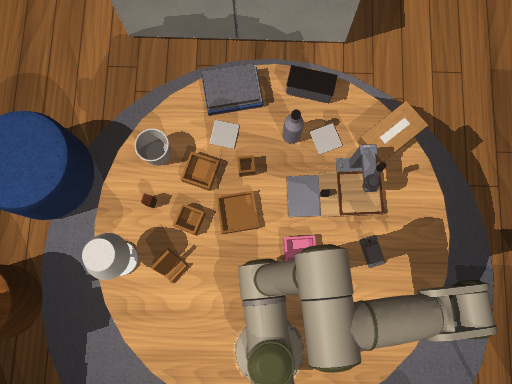

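View pics/side0.png

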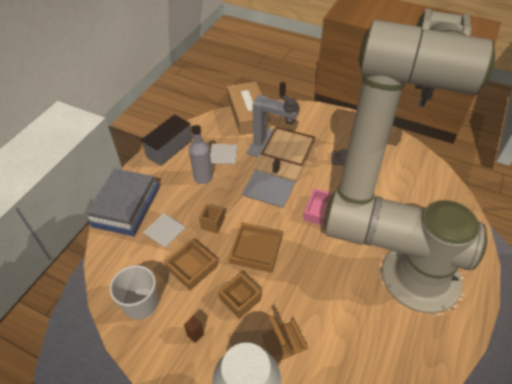

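```bash
python3 - <<'E'
import cv2
im=cv2.imread('pics/top0.png')
cv2.imwrite('pics/t0a.png',cv2.resize(im[90:290,110:310],None,fx=3,fy=3,interpolation=cv2.INTER_CUBIC)[:600])
cv2.imwrite('pics/t0b.png',cv2.resize(im[90:290,270:440],None,fx=3,fy=3,interpolation=cv2.INTER_CUBIC))
from h import *
ci=vision.camera_info('top');d=np.load('pics/top0.npz')['d'];W=cloud(d,ci,None)
for u,v in [(303,195),(327,192),(360,195),(372,190),(372,183),(381,167),(345,165),(149,200),(240,213),(202,170),(190,218),(248,166),(218,213)]:
    print(u,v,W[v,u].round(1))
E
```

```text
303 195 [ 545.8 -110.4    8.2]
327 192 [ 547.8 -188.8   68.5]
360 195 [ 548.7 -313.4   25.4]
372 190 [ 532.1 -313.6  205.3]
372 183 [ 550.6 -308.9  226. ]
381 167 [ 592.9 -327.3  268.9]
345 165 [ 661.3 -262.4   12.4]
149 200 [500.6 431.3  70.3]
240 213 [473.3 115.5   7.5]
202 170 [631.8 262.5  -8.5]
190 218 [449.9 294.4   7.2]
248 166 [647.7  92.5   9.1]
218 213 [470.9 194.6   7.8]
```

View pics/t0a.png

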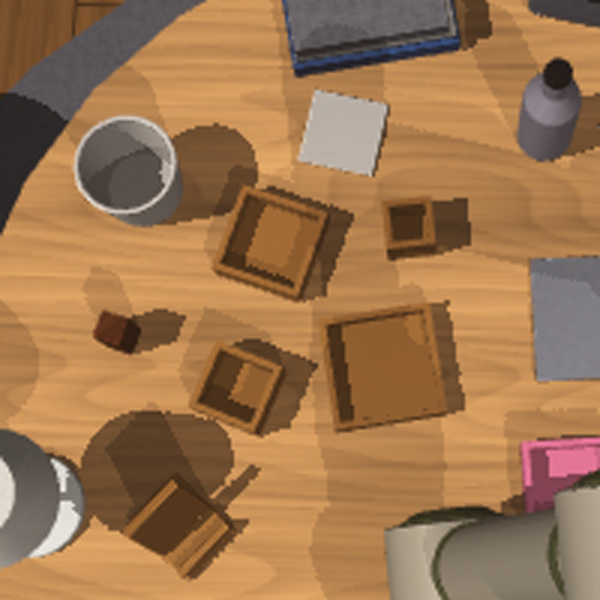

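View pics/t0b.png

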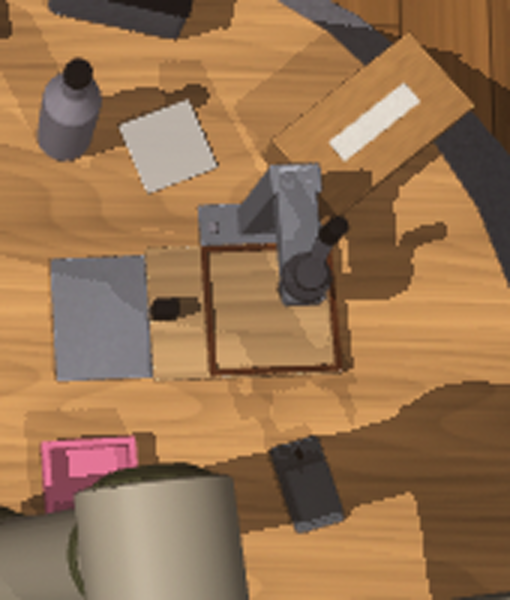

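```bash
python3 -m pendant '[[[-1,0,0,0.05,0],[-1,0,0,0.1,0],[-1,0,0,0.15,8],[-1,0.04,0.04,0.19,16],[-1,0.08,0.08,0.19,24],[-1,0.12,0.12,0.19,32],[-1,0.16,0.16,0.19,40],[-1,0.2,0.2,0.19,48],[-1,0.24,0.24,0.19,56],[-1,0.28,0.28,0.19,64],[-1,0.32,0.32,0.19,69.6],[-1,0.345,0.35,0.19,69.6],[-1,0.365,0.392,0.19,69.6],[-1,0.365,0.392,0.19,69.6],[-1,0.365,0.392,0.19,69.6],[-1,0.365,0.392,0.19,69.6],[-1,0.365,0.392,0.19,69.6]]]'
python3 - <<'E'
from h import *
im,d,ci,s=cap('wrist','w1.png');np.savez('pics/w1.npz',im=im,d=d);print(s['eef_pos'],s['ee_rot'],s['time_s'])
im,d,ci,s=cap('top','t1.png')
E
```

```text
time_s: 1.85
eef_pos: [547.5, -101.0, 400.7]
ee_rot: [0.0, 1.0, -0.001, -0.0]
force: [0.4, -0.2, 0.3]
grip_width: 1.002
[ 547.47922821 -100.97509668  400.74653083] [ 8.23438758e-05  9.99999750e-01 -6.87562137e-04 -1.45050097e-04] 1.85
```

View pics/w1.png

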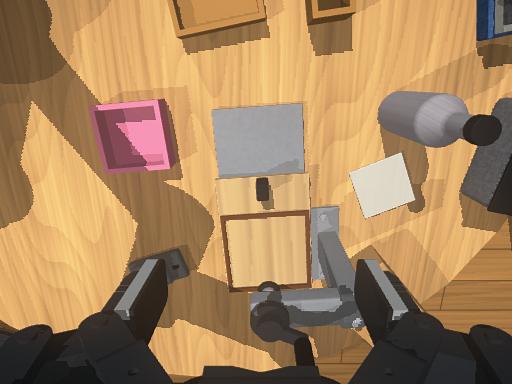

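```bash
python3 - <<'E'
from h import *
z=np.load('pics/w1.npz');im,d=z['im'],z['d'];ci=vision.camera_info('wrist');s=monitor.sense()
W=cloud(d,ci,s)
b=W[175:205,250:275].reshape(-1,3); h=b[(b[:,2]>60)&(b[:,2]<75)]; print('handle',h.mean(0),h.min(0),h.max(0),len(h))
m=((W[...,2]>60)&(W[...,2]<75)).astype(np.uint8);m[:175]=0;m[205:]=0;m[:,:250]=0;m[:,275:]=0
pts=W[m>0][:,:2].astype(np.float32);print(cv2.minAreaRect(pts))
cv2.imwrite('pics/w1c.png',cv2.resize(im[90:310,200:360,::-1],None,fx=3.6,fy=2.7,interpolation=cv2.INTER_CUBIC))
for u,v in [(216,178),(308,173)]:print(ray(u,v,22,ci,s))
for u,v in [(212,109),(302,102)]:print(ray(u,v,8,ci,s))
print([W[y,x].round(1) for x,y in [(260,140),(230,195),(260,250),(224,240)]])
E
```

```text
handle [ 547.86974925 -183.49518853   66.78055599] [ 538.30705975 -197.56961593   60.25075091] [ 557.53277222 -170.64843156   69.55603761] 212
((547.928466796875, -184.10606384277344), (26.91529655456543, 19.2259464263916), 89.92959594726562)
[ 469.43424401 -173.3107117    22.        ]
[ 626.26363423 -164.83155001   22.        ]
[466.29423041 -59.87444377   8.        ]
[613.34053585 -49.18270343   8.        ]
[array([ 544.8, -110.9,    8. ]), array([ 492.3, -204.3,   21.2]), array([ 544.2, -311.4,   21.8]), array([ 479.3, -288. ,   27.4])]
```

View pics/w1c.png

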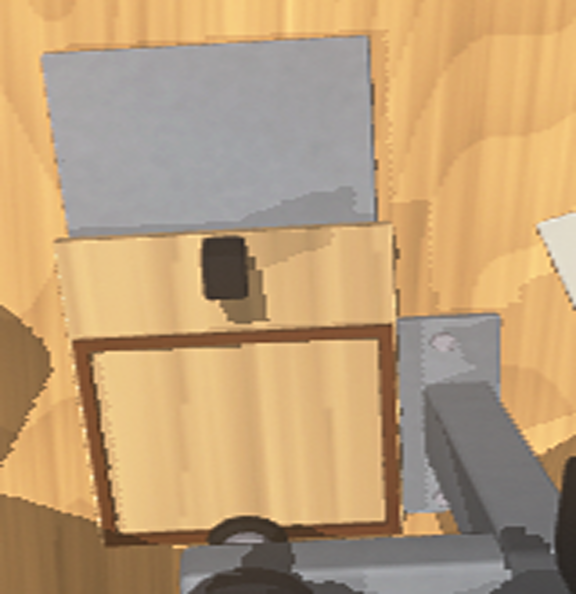

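```bash
python3 - <<'E'
from h import *
z=np.load('pics/w1.npz');im,d=z['im'],z['d'];ci=vision.camera_info('wrist');s=monitor.sense()
W=cloud(d,ci,s)
hsv=cv2.cvtColor(im,cv2.COLOR_RGB2HSV)
L=[];Rr=[];F=[]
for v in range(182,285,4):
    zz=W[v,:,2]
    # left edge: from u=262 going left while z>15
    u=250
    while zz[u]>15: u-=1
    L.append((*ray(u+.5,v,22 if v<212 else 27,ci,s)[:2],u))
for u in range(222,306,4):
    v=195
    while W[v,u,2]>15: v-=1
    F.append((*ray(u,v+.5,22,ci,s)[:2],v))
L=np.array(L);F=np.array(F)
pl=np.polyfit(L[:,1],L[:,0],1);pf=np.polyfit(F[:,0],F[:,1],1)
print(np.degrees(np.arctan(pl[0])),np.std(L[:,0]-np.polyval(pl,L[:,1])),np.degrees(np.arctan(pf[0])),np.std(F[:,1]-np.polyval(pf,F[:,0])))
print(pl,pf,L[:4],F[:4])
E
```

```text
-3.6848184525248926 14.60946502606854 5.300473565297541 8.059305684120929
[-6.44010277e-02  4.62759192e+02] [ 9.27755316e-02 -2.21794199e+02] [[ 466.53103637 -180.4322514   214.        ]
 [ 466.18930093 -187.61770565  214.        ]
 [ 467.57530567 -194.86586137  215.        ]
 [ 467.23505806 -202.16995697  215.        ]] [[ 479.72659037 -172.44655475  177.        ]
 [ 486.56062914 -172.46167507  177.        ]
 [ 493.3944496  -172.4767949   177.        ]
 [ 500.27856818 -170.72098764  176.        ]]
```

```bash
python3 -m pendant '[[[-1,0,-0.04,-0.04,3.5],[-1,0,-0.083,-0.09,3.5],[-1,0,-0.083,-0.14,3.5],[-1,0,-0.083,-0.19,3.5],[-1,0,-0.083,-0.24,3.5],[-1,0,-0.083,-0.28,3.5],[-1,0,-0.083,-0.32,3.5],[-1,0,-0.083,-0.35,3.5],[-1,0,-0.083,-0.366,3.5],[-1,0,-0.083,-0.366,3.5],[0.8,0,-0.083,-0.366,3.5],[0.8,0,-0.083,-0.366,3.5],[0.8,0,-0.083,-0.366,3.5],[0.8,0,-0.083,-0.366,3.5],[0.8,0,-0.083,-0.366,3.5],[0.8,0,-0.083,-0.366,3.5],[0.8,0,-0.083,-0.366,3.5]]]' 40
```

```text
time_s: 3.65
eef_pos: [549.5, -183.3, 35.8]
ee_rot: [0.001, 1.0, 0.031, 0.002]
force: [6.4, 1.2, 1.0]
grip_width: 0.218
```

```bash
python3 -m pendant '[[[0.8,-0.001,0.01,0,0],[0.8,-0.002,0.03,0,0],[0.8,-0.003,0.05,0,0],[0.8,-0.004,0.07,0,0],[0.8,-0.006,0.09,0,0],[0.8,-0.007,0.11,0,0],[0.8,-0.008,0.13,0,0],[0.8,-0.009,0.145,0,0],[0.8,-0.0095,0.155,0,0],[0.8,-0.01,0.159,0,0],[0.8,-0.01,0.161,0,0],[0.8,-0.01,0.161,0,0]]]'; python3 -m pendant '[[[0.8,0,0.002,0,0],[0.8,0,0.002,0,0]]]'
```

```text
time_s: 4.85
eef_pos: [538.2, -23.7, 35.8]
ee_rot: [0.002, 1.0, 0.031, 0.0]
force: [-3.3, -9.2, 5.1]
grip_width: 0.217
time_s: 5.05
eef_pos: [538.3, -23.6, 35.8]
ee_rot: [0.003, 1.0, 0.031, 0.0]
force: [-3.6, -20.8, 3.9]
grip_width: 0.214
```

```bash
python3 -m pendant '[[[-0.5,0,-0.002,0,0],[-0.5,0,-0.002,0,0],[-0.5,0,-0.002,0,0],[-0.5,0,-0.002,0,0],[-1,0,0,0.04,0],[-1,0,0,0.09,0],[-1,0,0,0.14,0],[-1,0,0.01,0.19,0],[-1,0,0.02,0.24,0],[-1,0,0.02,0.29,0],[-1,0,0.02,0.34,0],[-1,0,0.02,0.365,0],[-1,0,0.02,0.365,0],[-1,0,0.02,0.365,0]]]'
python3 - <<'E'
from h import *
im,d,ci,s=cap('wrist','w2.png');np.savez('pics/w2.npz',im=im,d=d);print(s['eef_pos'],s['ee_rot'],s['time_s'])
cv2.imwrite('pics/w2c.png',cv2.resize(im[80:330,170:370,::-1],None,fx=4,fy=2.4,interpolation=cv2.INTER_CUBIC))
E
```

```text
time_s: 6.45
eef_pos: [537.9, 0.1, 399.1]
ee_rot: [-0.0, 1.0, 0.031, -0.0]
force: [0.6, -0.7, -0.0]
grip_width: 0.996
[5.37862318e+02 8.15975574e-02 3.99114513e+02] [-1.32313673e-04  9.99532541e-01  3.05709392e-02 -3.14195483e-04] 6.45
```

View pics/w2c.png

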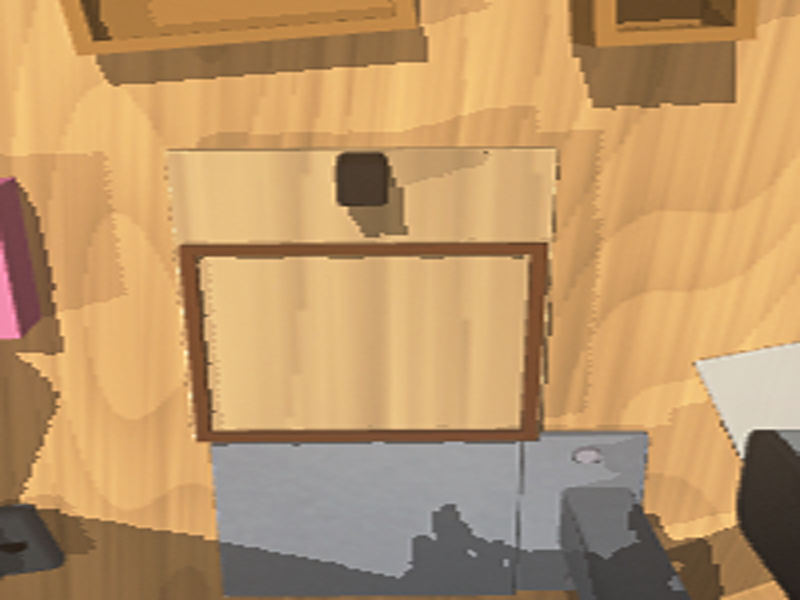

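View pics/w2.png

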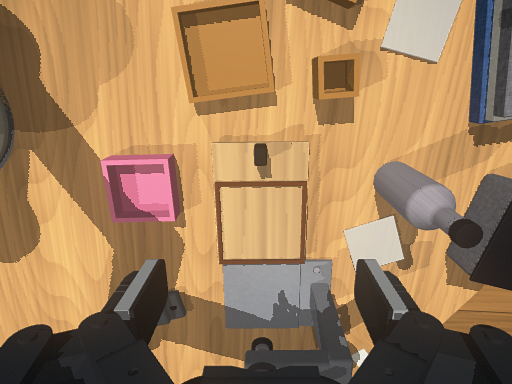

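```bash
python3 - <<'E'
from h import *
z=np.load('pics/w2.npz');im,d=z['im'],z['d'];ci=vision.camera_info('wrist');s=monitor.sense()
W=cloud(d,ci,s)
def fit(c):
    P=np.array([ray(u,v,27,ci,s)[:2] for u,v in c]);e=[P[(i+1)%4]-P[i] for i in range(4)]
    print(P.round(1).tolist(),'c',P.mean(0),[np.linalg.norm(x).round(1) for x in e],[round((np.degrees(np.arctan2(x[1],x[0]))+45)%90-45,2) for x in e])
fit([(215,182.5),(306.75,180.8),(305.25,262.9),(219.5,263.75)])
# color
hsv=cv2.cvtColor(im,cv2.COLOR_RGB2HSV);m=((hsv[...,2]<150)&(hsv[...,1]>110)).astype(np.uint8)
m[:170]=0;m[275:]=0;m[:,:205]=0;m[:,315:]=0
c,_=cv2.findContours(m,cv2.RETR_EXTERNAL,cv2.CHAIN_APPROX_NONE)
c=max(c,key=len)[:,0]
P=np.array([ray(u,v,27,ci,s)[:2] for u,v in c],np.float32);print(cv2.minAreaRect(P))
b=W[140:170,245:275].reshape(-1,3); h=b[(b[:,2]>60)&(b[:,2]<75)]; print('handle',cv2.minAreaRect(h[:,:2].astype(np.float32)),h[:,2].mean())
E
```

```text
[[462.9, -82.2], [617.5, -69.7], [631.4, -226.5], [473.7, -238.2]] c [ 546.38604978 -154.14173258] [np.float64(155.2), np.float64(157.5), np.float64(158.1), np.float64(156.4)] [np.float64(4.64), np.float64(5.04), np.float64(4.24), np.float64(3.98)]
((546.3323974609375, -153.259765625), (158.87474060058594, 157.8989715576172), 3.9526991844177246)
handle ((536.0069580078125, -24.430992126464844), (18.542139053344727, 27.315343856811523), 3.148286819458008) 65.98329879774545
```

```bash
python3 -m pendant '[[[-1,-0.01,0.05,0,-4],[-1,-0.02,0.1,0,-4],[-1,-0.03,0.15,0,-4],[-1,-0.04,0.2,0,-4],[-1,-0.04,0.23,0,-3.5],[-1,-0.04,0.23,0,-3.5],[-1,-0.04,0.23,0,-3.5]]]'
python3 - <<'E'
from h import *
im,d,ci,s=cap('wrist','w3.png');np.savez('pics/w3.npz',im=im,d=d,p=s['eef_pos'],q=s['ee_rot']);print(s['eef_pos'],s['ee_rot'],s['time_s'])
E
```

```text
time_s: 7.2
eef_pos: [497.6, 230.2, 398.3]
ee_rot: [0.0, 1.0, 0.0, -0.001]
force: [-0.1, -0.3, 0.0]
grip_width: 0.999
[497.57284258 230.18117828 398.28913116] [ 4.15982097e-04  9.99998889e-01  4.87637557e-04 -1.34554588e-03] 7.2
```

View pics/w3.png

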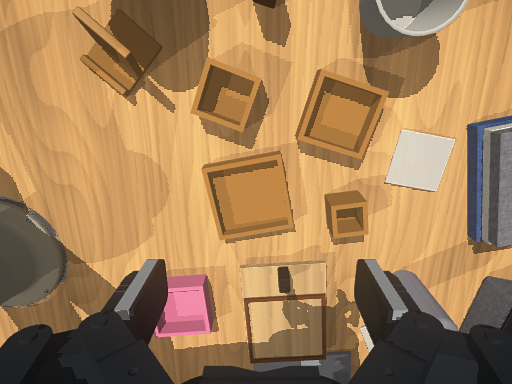

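```bash
cat >> h.py <<'E'
def rim(W,box,h,size,base=0,tol=7):
    u0,v0,u1,v1=box;P=W[v0:v1,u0:u1].reshape(-1,3);P=P[np.abs(P[:,2]-base-h)<tol]
    (c,sz,a)=cv2.minAreaRect(P[:,:2].astype(np.float32)); a=(a+45)%90-45
    # robust refine: least squares outer box by percentiles
    best=None
    for da in np.arange(-4,4.01,.25):
        t=np.radians(a+da);Q=P[:,:2]@np.array([[np.cos(t),-np.sin(t)],[np.sin(t),np.cos(t)]])
        lo=np.percentile(Q,1.0,axis=0);hi=np.percentile(Q,99,axis=0);A=np.prod(hi-lo)
        if best is None or A<best[0]:
            m=(lo+hi)/2;best=(A,a+da,np.array([[np.cos(t),-np.sin(t)],[np.sin(t),np.cos(t)]])@m,hi-lo)
    print('rect',np.round(c,1),np.round(sz,1),round(a,1),'| rob',best[2].round(1),best[3].round(1),round(best[1],2),'z',P[:,2].mean().round(1),len(P),'nominal',size)
    return best[2],best[1]
E
python3 - <<'E'
from h import *
z=np.load('pics/w3.npz');W=cloud(z['d'],vision.camera_info('wrist'),monitor.sense())
rim(W,(198,145,300,245),30,134)
rim(W,(292,65,392,165),40,109)
rim(W,(185,50,268,135),50,84)
rim(W,(322,185,372,245),60,59)
E
```

```text
rect [474.3 123. ] [134.2 135.7] 10.7 | rob [474.4 123.8] [133.2 134. ] 11.23 z 30.0 1550 nominal 134
rect [620.8 262.9] [109.1 109.6] -17.1 | rob [620.5 263.1] [108.7 108.3] -17.4 z 40.1 1605 nominal 109
rect [442.4 293.3] [84.  84.2] -20.4 | rob [442.5 293.4] [83.3 83.3] -19.7 z 50.5 1215 nominal 84
rect [642.2  96.6] [59.5 60.9] 7.9 | rob [641.8  97.2] [58.8 59.2] 7.17 z 59.6 722 nominal 59
```

```bash
python3 -m pendant '[[[0.1,-0.03,-0.04,-0.04,7],[0.1,-0.06,-0.08,-0.09,11],[0.1,-0.084,-0.119,-0.14,11],[0.1,-0.084,-0.119,-0.19,11],[0.1,-0.084,-0.119,-0.24,11],[0.1,-0.084,-0.119,-0.28,11],[0.1,-0.084,-0.119,-0.32,11],[0.1,-0.084,-0.119,-0.345,11],[0.1,-0.084,-0.119,-0.345,11],[0.1,-0.084,-0.119,-0.345,11]]]'
python3 - <<'E'
from h import *
im,d,ci,s=cap('wrist','w4.png');print(s['eef_pos'],s['ee_rot'],s['time_s'])
W=cloud(d,ci,s)
E
```

```text
time_s: 8.25
eef_pos: [414.2, 110.2, 55.7]
ee_rot: [0.0, 0.995, 0.095, -0.0]
force: [0.1, -1.0, 0.5]
grip_width: 0.448
[414.19819702 110.24309563  55.7466917 ] [ 5.71734055e-06  9.95469260e-01  9.50837686e-02 -1.69258393e-04] 8.25
```

View pics/w4.png

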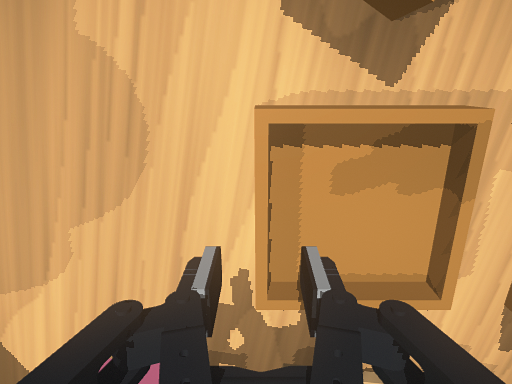

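```bash
python3 -m pendant '[[[0.1,0,0.001,-0.02,0],[0.1,0,0.001,-0.038,0],[0.1,0,0.001,-0.043,0],[0.1,0,0.001,-0.043,0],[1,0,0.001,-0.043,0],[1,0,0.001,-0.043,0],[1,0,0.001,-0.043,0],[1,0,0.001,-0.043,0],[1,0,0.001,-0.043,0],[1,0,0.001,-0.043,0]]]' 80; python3 -m pendant '[[[1,0,0,0.005,0],[1,0,0,0.015,0],[1,0,0,0.03,0],[1,0,0,0.03,0]]]'
python3 - <<'E'
from h import *
im,d,ci,s=cap('wrist','w5.png');print(s['eef_pos'],s['ee_rot'],s['time_s'],s['grip_width'],s['force'],s['wrist_torque'])
W=cloud(d,ci,s)
rim(W,(240,60,512,240),30,134,base=30,tol=12)
E
```

```text
time_s: 9.3
eef_pos: [413.9, 111.9, 11.8]
ee_rot: [0.0, 0.995, 0.096, -0.0]
force: [-0.6, -0.5, 0.1]
grip_width: 0.001
time_s: 9.7
eef_pos: [415.1, 111.9, 43.7]
ee_rot: [0.0, 0.995, 0.096, 0.002]
force: [-1.0, 0.7, 0.1]
grip_width: 0.003
[415.07218109 111.90434732  43.6642513 ] [1.91684296e-04 9.95402274e-01 9.57640211e-02 1.87845320e-03] 9.7 0.0026275553336197227 [-0.9660822   0.70553915  0.06079461] [ 0.05145233  0.01235713 -0.013112  ]Traceback (most recent call last):
  File "<stdin>", line 4, in <module>
  File "h.py", line 27, in rim
    lo=np.percentile(Q,1.0,axis=0);hi=np.percentile(Q,99,axis=0);A=np.prod(hi-lo)
    return _quantile_unchecked(
        a, q, axis, out, overwrite_input, method, keepdims, weights)
    return _ureduce(a,
                    func=_quantile_ureduce_func,
    ...<5 lines>...
                    overwrite_input=overwrite_input,
                    method=method)
    r = func(a, **kwargs)
    result = _quantile(arr,
                       quantiles=q,
    ...<2 lines>...
                       out=out,
                       weights=wgt)
    slices_having_nans = np.isnan(arr[-1, ...])
                                  ~~~^^^^^^^^^
IndexError: index -1 is out of bounds for axis 0 with size 0
```

View pics/w5.png

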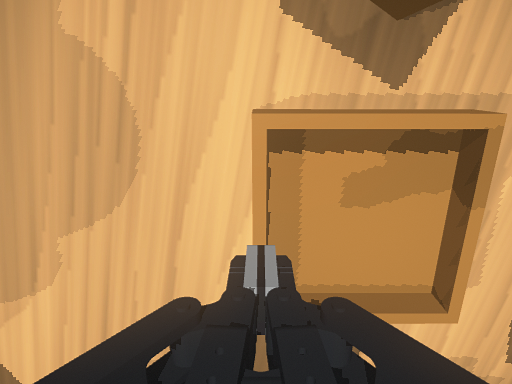

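```bash
python3 - <<'E'
from h import *
im,d,ci,s=cap('wrist');W=cloud(d,ci,s)
print([ (p,W[p[1],p[0]].round(1).tolist()) for p in [(259,180),(380,118),(480,180),(360,240),(150,180),(262,250),(262,270),(245,262)]])
im,d,ci,s=cap('top','t2.png');W=cloud(d,ci,None);print([ (p,W[p[1],p[0]].round(1).tolist()) for p in [(240,213)]])
cv2.imwrite('pics/t2c.png',cv2.resize(im[150:280,170:310,::-1],None,fx=4,fy=4))
im,d,ci,s=cap('side','s2.png');
cv2.imwrite('pics/s2c.png',cv2.resize(im[180:330,170:350,::-1],None,fx=4,fy=4))
E
```

```text
[((259, 180), [406.6, 141.8, 29.4]), ((380, 118), [462.2, 187.1, 30.5]), ((480, 180), [527.2, 165.3, 30.1]), ((360, 240), [481.9, 107.3, 7.3]), ((150, 180), [338.3, 119.6, -0.8]), ((262, 250), [411.9, 122.0, 72.8]), ((262, 270), [411.9, 121.8, 89.2]), ((245, 262), [404.8, 120.6, 83.2])]
[((240, 213), [423.0, 100.5, 359.8])]
```

View pics/s2c.png

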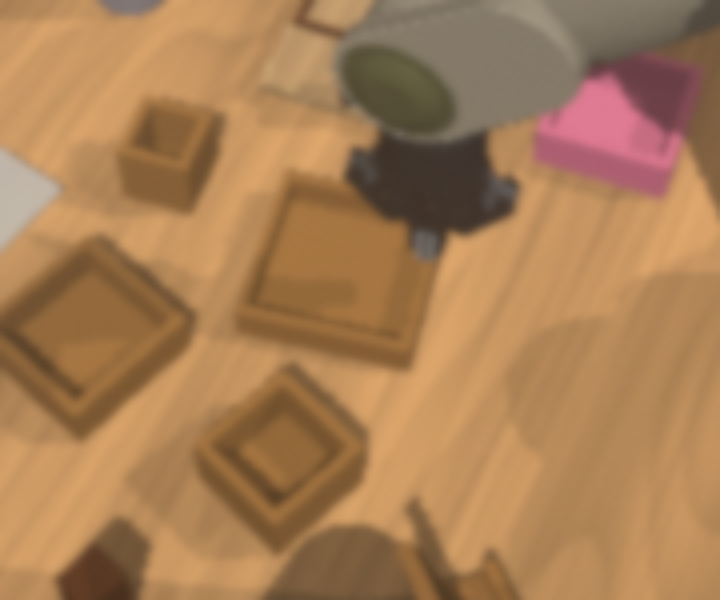

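View pics/t2c.png

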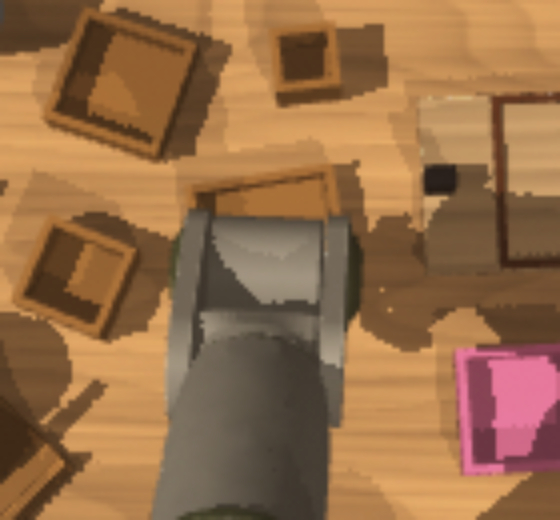

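```bash
python3 - <<'E'
from h import *
im,d,ci,s=cap('side');W=cloud(d,ci,None)
for v in range(232,252,2): print(v,[W[v,u].round(0).tolist() for u in (274,277,280)])
print(ctrl.tcp_to_grasp,[a for a in dir(ctrl) if a[0]!='_'],s['eef_pos'])
im,d,ci,s=cap('wrist');W=cloud(d,ci,s)
for v in range(240,262,2): print(v,[W[v,u].round(0).tolist() for u in (252,262)])
E
```

```text
232 [[417.0, 131.0, 136.0], [419.0, 104.0, 101.0], [400.0, 129.0, 144.0]]
234 [[418.0, 127.0, 121.0], [408.0, 129.0, 130.0], [400.0, 126.0, 131.0]]
236 [[419.0, 125.0, 108.0], [409.0, 126.0, 115.0], [402.0, 123.0, 115.0]]
238 [[417.0, 128.0, 103.0], [411.0, 122.0, 99.0], [401.0, 123.0, 107.0]]
240 [[418.0, 125.0, 88.0], [411.0, 120.0, 86.0], [403.0, 117.0, 87.0]]
242 [[418.0, 125.0, 78.0], [410.0, 122.0, 78.0], [403.0, 117.0, 77.0]]
244 [[417.0, 126.0, 69.0], [409.0, 123.0, 70.0], [419.0, 74.0, -3.0]]
246 [[430.0, 95.0, 7.0], [418.0, 101.0, 24.0], [415.0, 84.0, 2.0]]
248 [[427.0, 101.0, 7.0], [413.0, 112.0, 30.0], [413.0, 89.0, -1.0]]
250 [[419.0, 122.0, 30.0], [412.0, 115.0, 25.0], [409.0, 96.0, 0.0]]
18.700000000000003 ['PlanningError', 'tcp_to_grasp'] [413.60242806 111.85555619  41.477149  ]
240 [[410.0, 91.0, 0.0], [414.0, 106.0, 30.0]]
242 [[411.0, 89.0, -1.0], [414.0, 106.0, 31.0]]
244 [[411.0, 88.0, 1.0], [415.0, 104.0, 30.0]]
246 [[407.0, 121.0, 67.0], [411.0, 123.0, 69.0]]
248 [[407.0, 121.0, 70.0], [411.0, 122.0, 70.0]]
250 [[407.0, 121.0, 72.0], [411.0, 122.0, 71.0]]
252 [[407.0, 121.0, 73.0], [411.0, 122.0, 73.0]]
254 [[407.0, 122.0, 76.0], [411.0, 122.0, 75.0]]
256 [[407.0, 121.0, 77.0], [411.0, 122.0, 77.0]]
258 [[407.0, 121.0, 78.0], [411.0, 122.0, 79.0]]
260 [[407.0, 121.0, 80.0], [411.0, 122.0, 81.0]]
```

```bash
python3 -m pendant '[[[0.1,0,0,0,0],[0.1,0,0,0,0],[0.1,0,0,0,0],[0.1,0,0,0,0],[0.1,0,0,0,0],[0.1,0,0,0,0]]]'
python3 - <<'E'
from h import *
im,d,ci,s=cap('wrist','w6.png');W=cloud(d,ci,s)
print(s['eef_pos'])
for v in range(236,270,4): print(v,[W[v,u].round(0).tolist() for u in (205,212,308,316)])
E
```

```text
time_s: 10.6
eef_pos: [413.9, 111.9, 41.8]
ee_rot: [0.0, 0.995, 0.096, 0.0]
force: [0.5, 0.4, 0.3]
grip_width: 0.453
[413.89485569 111.87442145  41.81017334]
236 [[378.0, 87.0, -0.0], [383.0, 88.0, 1.0], [446.0, 104.0, 8.0], [451.0, 106.0, 9.0]]
240 [[379.0, 85.0, 1.0], [384.0, 86.0, 1.0], [447.0, 102.0, 8.0], [452.0, 103.0, 9.0]]
244 [[379.0, 82.0, 1.0], [384.0, 82.0, -0.0], [447.0, 98.0, 8.0], [453.0, 99.0, 8.0]]
248 [[386.0, 118.0, 71.0], [389.0, 118.0, 70.0], [432.0, 126.0, 70.0], [436.0, 127.0, 70.0]]
252 [[386.0, 117.0, 74.0], [389.0, 118.0, 73.0], [431.0, 126.0, 75.0], [435.0, 127.0, 75.0]]
256 [[387.0, 117.0, 77.0], [390.0, 118.0, 78.0], [431.0, 126.0, 77.0], [434.0, 127.0, 78.0]]
260 [[387.0, 117.0, 81.0], [390.0, 118.0, 81.0], [431.0, 126.0, 81.0], [434.0, 127.0, 81.0]]
264 [[388.0, 117.0, 84.0], [391.0, 118.0, 84.0], [430.0, 126.0, 84.0], [434.0, 126.0, 84.0]]
268 [[388.0, 118.0, 88.0], [391.0, 118.0, 87.0], [430.0, 126.0, 87.0], [433.0, 126.0, 87.0]]
```

```bash
python3 -m pendant '[[[0.1,0,0,-0.02,0],[0.1,0,0,-0.035,0],[0.1,0,0,-0.045,0],[0.1,0,0,-0.05,0],[0.1,0,0,-0.053,0],[0.1,0,0,-0.053,0]]]'; python3 -m pendant '[[[1,0,0,0,0],[1,0,0,0,0],[1,0,0,0,0],[1,0,0,0,0],[1,0,0,0,0],[1,0,0,0,0]]]' 80
```

```text
time_s: 11.25
eef_pos: [414.0, 111.9, -11.1]
ee_rot: [0.0, 0.995, 0.096, 0.0]
force: [0.5, 0.3, 0.9]
grip_width: 0.454
time_s: 11.85
eef_pos: [414.2, 111.9, -10.6]
ee_rot: [0.0, 0.995, 0.096, 0.0]
force: [-1.1, -0.2, 5.4]
grip_width: 0.073
```

```bash
python3 -m pendant '[[[1,0,0,0.005,0],[1,0,0,0.015,0],[1,0,0,0.03,0],[1,0,0,0.05,0],[1,0,0,0.07,0],[1,0,0,0.09,0],[1,0,0,0.1,0],[1,0,0,0.1,0],[1,0,0,0.1,0]]]'
python3 - <<'E'
from h import *
im,d,ci,s=cap('wrist','w7.png');W=cloud(d,ci,s)
print(s['eef_pos'],s['force'],s['grip_width'])
rim(W,(240,50,512,240),30,134,base=100,tol=12)
print([ (p,W[p[1],p[0]].round(1).tolist()) for p in [(259,180),(380,118),(480,180),(360,240),(440,290)]])
E
```

```text
time_s: 12.75
eef_pos: [413.5, 111.9, 88.4]
ee_rot: [-0.0, 0.995, 0.096, -0.0]
force: [0.4, -0.0, -1.5]
grip_width: 0.073
[413.50441939 111.8595704   88.37433674] [ 0.36998788 -0.04955004 -1.46437304] 0.07262620194800382
rect [450.2 164. ] [102.1  46.4] 11.1 | rob [447.3 164.6] [96.2 44.1] 11.32 z 128.5 8353 nominal 134
[((259, 180), [403.0, 157.3, 129.2]), ((380, 118), [452.8, 187.8, 98.8]), ((480, 180), [502.8, 170.2, 107.3]), ((360, 240), [458.1, 130.4, 106.8]), ((440, 290), [506.1, 111.1, 107.4])]
```

View pics/w7.png

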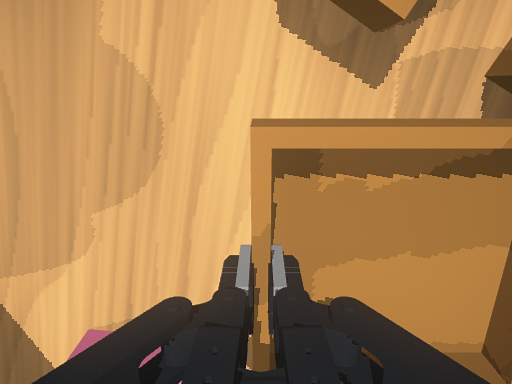

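```bash
python3 -m pendant '[[[1,0.005,-0.02,0,0],[1,0.013,-0.05,0,-2],[1,0.021,-0.08,0,-4],[1,0.03,-0.11,0,-6],[1,0.038,-0.14,0,-7],[1,0.046,-0.17,0,-7],[1,0.054,-0.2,0,-7],[1,0.06,-0.225,0,-7],[1,0.066,-0.25,0,-7],[1,0.07,-0.265,0,-7],[1,0.0715,-0.27,0,-7],[1,0.0715,-0.27,0,-7],[1,0.0715,-0.27,-0.02,-7],[1,0.0715,-0.27,-0.04,-7],[1,0.0715,-0.27,-0.05,-7],[1,0.0715,-0.27,-0.05,-7],[1,0.0715,-0.27,-0.05,-7]]]'
python3 - <<'E'
from h import *
im,d,ci,s=cap('wrist','w8.png');W=cloud(d,ci,s)
print(s['eef_pos'],s['force'],s['grip_width'])
E
```

```text
time_s: 14.5
eef_pos: [485.6, -157.9, 39.4]
ee_rot: [0.0, 0.999, 0.035, 0.0]
force: [1.5, 0.1, -0.3]
grip_width: 0.075
[ 485.64678952 -157.86274327   39.38217294] [ 1.46867223  0.05703712 -0.31911603] 0.07507309563057278
```

View pics/w8.png

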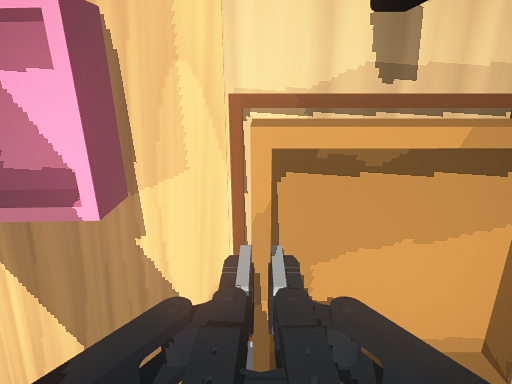

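```bash
python3 - <<'E'
from h import *
ci=vision.camera_info('wrist');s=monitor.sense()
a=ray(251,119,80,ci,s)[:2];b=ray(244.5,109,27,ci,s)[:2];c=ray(229.5,95,27,ci,s)[:2]
t=np.radians(4);R=np.array([[np.cos(t),np.sin(t)],[-np.sin(t),np.cos(t)]])
print(R@(a-b),R@(a-c))
E
```

```text
[4.84373876 0.36860581] [12.40820666 -6.58611272]
```

```bash
python3 -m pendant '[[[1,0,-0.003,-0.01,0],[1,0,-0.003,-0.018,0],[1,0,-0.003,-0.018,0]]]'
python3 - <<'E'
from h import *
im,d,ci,s=cap('wrist','w9.png');print(s['eef_pos'])
cv2.imwrite('pics/w9c.png',cv2.resize(im[70:200,200:350,::-1],None,fx=4,fy=4,interpolation=cv2.INTER_CUBIC))
W=cloud(d,ci,s)
for v in range(84,150,3): print(v,W[v,400].round(1).tolist(),W[v,300].round(1).tolist())
E
```

```text
time_s: 14.85
eef_pos: [484.7, -160.9, 19.6]
ee_rot: [-0.001, 0.999, 0.035, -0.001]
force: [-0.8, 0.4, -2.0]
grip_width: 0.073
[ 484.67704073 -160.87386628   19.58039081]
84 [542.4, -75.1, 21.8] [496.1, -78.3, 22.6]
87 [542.4, -76.5, 22.6] [496.2, -79.7, 23.2]
90 [540.7, -77.8, 27.5] [495.9, -80.9, 27.2]
93 [541.0, -79.1, 27.5] [496.0, -82.2, 27.1]
96 [541.1, -80.4, 27.8] [496.0, -83.5, 28.4]
99 [541.6, -81.7, 27.2] [496.2, -84.8, 28.5]
102 [542.2, -83.0, 26.4] [496.4, -86.1, 27.3]
105 [543.9, -84.4, 22.9] [497.2, -87.7, 22.1]
108 [544.4, -85.8, 22.3] [497.3, -89.1, 22.1]
111 [544.8, -87.2, 22.2] [497.5, -90.4, 22.2]
114 [545.5, -88.6, 21.1] [497.5, -91.8, 22.9]
117 [545.5, -89.9, 21.8] [497.7, -93.2, 22.4]
120 [538.3, -90.0, 39.7] [495.8, -93.0, 39.4]
123 [534.0, -90.3, 50.7] [494.7, -93.1, 50.1]
126 [530.8, -90.7, 58.7] [493.8, -93.4, 58.0]
129 [531.3, -91.9, 58.2] [493.6, -94.2, 60.6]
132 [530.6, -92.7, 60.3] [493.7, -95.2, 60.6]
135 [530.6, -93.8, 60.8] [493.9, -96.4, 59.8]
138 [531.2, -95.0, 60.0] [494.0, -97.5, 60.4]
141 [531.6, -96.1, 59.6] [494.2, -98.6, 60.0]
144 [531.6, -97.2, 60.0] [494.2, -99.6, 60.9]
147 [532.0, -98.3, 59.6] [494.3, -100.7, 61.0]
```

View pics/w9c.png

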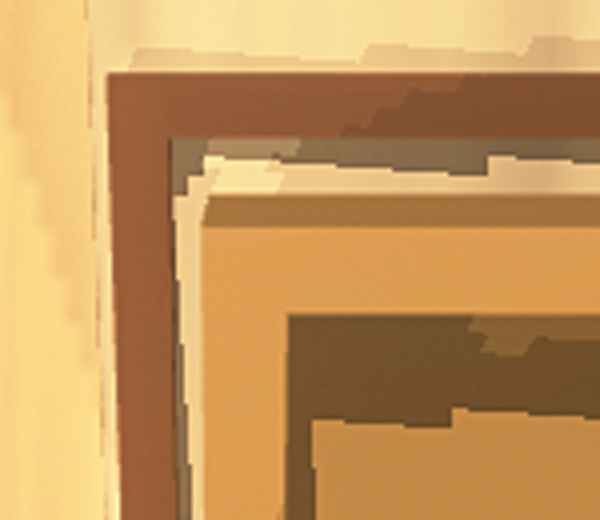

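```bash
python3 - <<'E'
from h import *
im,d,ci,s=cap('wrist');W=cloud(d,ci,s)
for v in (150,180): 
  for u in range(226,262,2): print(v,u,W[v,u].round(1).tolist(),im[v,u].tolist())
E
```

```text
150 226 [463.3, -111.8, 22.2] [247, 217, 150]
150 228 [464.7, -110.8, 26.7] [164, 107, 66]
150 230 [465.7, -110.7, 26.7] [155, 94, 56]
150 232 [466.7, -110.4, 28.1] [155, 95, 56]
150 234 [467.6, -110.5, 27.0] [154, 95, 55]
150 236 [468.5, -110.6, 26.4] [154, 94, 55]
150 238 [469.5, -110.4, 27.0] [151, 93, 54]
150 240 [470.5, -110.4, 26.7] [152, 94, 54]
150 242 [471.5, -110.0, 28.2] [117, 72, 44]
150 244 [472.2, -111.2, 21.9] [137, 105, 72]
150 246 [473.2, -111.2, 21.9] [242, 206, 143]
150 248 [474.2, -110.9, 22.7] [240, 204, 142]
150 250 [476.0, -103.4, 60.8] [234, 183, 116]
150 252 [476.8, -103.2, 61.4] [223, 158, 83]
150 254 [477.5, -103.3, 60.8] [223, 159, 84]
150 256 [478.2, -103.3, 60.3] [223, 159, 84]
150 258 [479.0, -103.3, 60.3] [223, 158, 83]
150 260 [479.8, -103.2, 60.5] [222, 158, 82]
180 226 [463.8, -127.3, 22.0] [243, 206, 143]
180 228 [465.0, -126.9, 23.1] [253, 224, 154]
180 230 [466.4, -125.2, 28.4] [155, 92, 55]
180 232 [467.3, -125.5, 27.4] [156, 96, 56]
180 234 [468.3, -125.2, 28.1] [156, 96, 56]
180 236 [469.2, -125.5, 26.8] [152, 92, 55]
180 238 [470.3, -125.1, 27.8] [152, 92, 55]
180 240 [471.2, -125.1, 27.6] [151, 92, 54]
180 242 [472.2, -125.2, 27.2] [150, 92, 53]
180 244 [473.1, -126.2, 23.5] [145, 113, 77]
180 246 [474.0, -126.7, 21.6] [137, 104, 71]
180 248 [475.1, -126.3, 22.8] [242, 207, 140]
180 250 [476.1, -126.5, 21.8] [238, 197, 131]
180 252 [477.5, -114.8, 61.7] [222, 158, 80]
180 254 [478.2, -114.8, 61.3] [222, 159, 82]
180 256 [479.0, -114.6, 62.1] [222, 157, 80]
180 258 [479.8, -114.6, 61.6] [222, 158, 81]
180 260 [480.6, -114.9, 60.5] [221, 158, 81]
```

```bash
python3 -m pendant '[[[1,0,0.0015,-0.004,0],[1,0,0.0015,-0.008,0],[1,0,0.0015,-0.008,0]]]'; python3 -m pendant '[[[0.6,0,0,0,0],[0.6,0,0,0,0],[0.6,0,0,0,0],[0.6,0,0,0,0],[0.6,0,0,0.02,0],[0.6,0,0,0.05,0],[0.3,0,0.02,0.1,0],[0,0,0.05,0.15,0],[0,-0.02,0.07,0.2,0],[0,-0.02,0.1,0.25,0],[0,-0.02,0.13,0.3,0],[0,-0.02,0.16,0.35,0],[0,-0.02,0.16,0.37,0],[0,-0.02,0.16,0.37,0]]]'
python3 - <<'E'
from h import *
im,d,ci,s=cap('wrist','w10.png');W=cloud(d,ci,s)
print(s['eef_pos'],s['force'],s['grip_width'],s['time_s'])
np.savez('pics/w10.npz',W=W)
E
```

```text
time_s: 15.25
eef_pos: [485.1, -159.4, 12.3]
ee_rot: [-0.0, 0.999, 0.035, -0.0]
force: [-0.6, 0.8, -1.7]
grip_width: 0.076
time_s: 16.65
eef_pos: [465.8, 1.8, 387.9]
ee_rot: [0.001, 0.999, 0.036, 0.004]
force: [0.6, 0.1, 0.5]
grip_width: 0.497
[465.84216479   1.79291893 387.89350812] [0.63371699 0.08083875 0.50696775] 0.4971548114191163 16.65
```

View pics/w10.png

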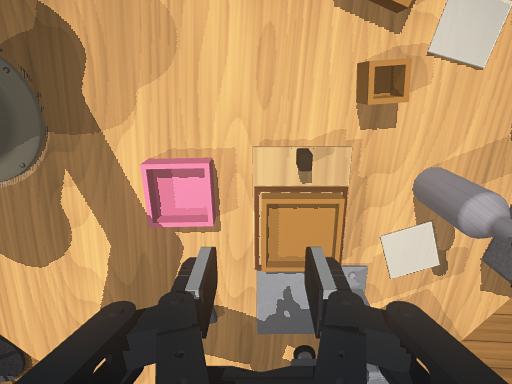

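```bash
python3 - <<'E'
from h import *
z=np.load('pics/w10.npz');W=z['W']
rim(W,(250,185,305,285),52,134,tol=5)
P=W[188:280,255:352].reshape(-1,3);Q=P[(np.abs(P[:,2]-52)<5)]
print(Q[:,2].mean(), cv2.minAreaRect(Q[:,:2].astype(np.float32)))
f_=W[210:255,275:325].reshape(-1,3);A=np.c_[f_[:,:2],np.ones(len(f_))];print(np.linalg.lstsq(A,f_[:,2],rcond=None)[0],f_[:,2].mean())
E
```

```text
rect [ 516.6 -157.1] [ 75.1 135.9] 4.2 | rob [ 515.6 -157.1] [ 72.9 134.5] 4.24 z 51.7 819 nominal 134
51.67960914894053 ((546.2963256835938, -155.02951049804688), (134.39251708984375, 135.9081268310547), 3.9549503326416016)
 ** On entry to DLASCL parameter number  4 had an illegal value
 ** On entry to DLASCL parameter number  4 had an illegal valueTraceback (most recent call last):
  File "<stdin>", line 6, in <module>
    x, resids, rank, s = _umath_linalg.lstsq(a, b, rcond,
                         ~~~~~~~~~~~~~~~~~~~^^^^^^^^^^^^^
                                             signature=signature)
                                             ^^^^^^^^^^^^^^^^^^^^
    raise LinAlgError("SVD did not converge in Linear Least Squares")
numpy.linalg.LinAlgError: SVD did not converge in Linear Least Squares
```

```bash
python3 -m pendant '[[[0.1,0.02,0.05,0,-7],[0.1,0.04,0.1,0,-14],[0.1,0.06,0.15,0,-21],[0.1,0.08,0.19,-0.03,-21],[0.1,0.1,0.23,-0.06,-21.4],[0.1,0.108,0.26,-0.1,-21.4],[0.1,0.108,0.276,-0.14,-21.4],[0.1,0.108,0.276,-0.18,-21.4],[0.1,0.108,0.276,-0.22,-21.4],[0.1,0.108,0.276,-0.22,-21.4],[0.1,0.108,0.276,-0.22,-21.4]]]'
python3 - <<'E'
from h import *
im,d,ci,s=cap('wrist','w11.png');W=cloud(d,ci,s)
print(s['eef_pos'],s['ee_rot'],s['time_s']); np.save('pics/W.npy',W)
E
```

```text
time_s: 17.8
eef_pos: [573.6, 275.8, 163.3]
ee_rot: [0.0, 0.988, -0.152, -0.0]
force: [0.4, -0.0, 1.3]
grip_width: 0.452
[573.6180658  275.8215363  163.25701784] [ 1.38988190e-04  9.88425332e-01 -1.51707945e-01 -2.07725585e-04] 17.8
```

View pics/w11.png

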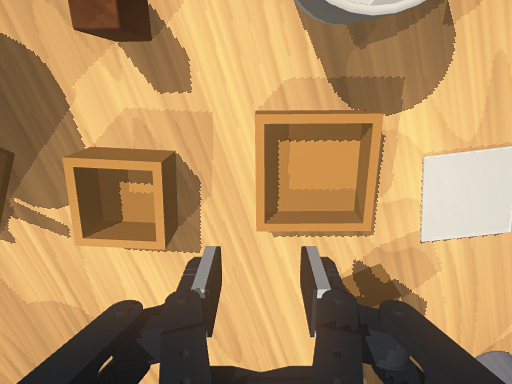

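```bash
python3 - <<'E'
from h import *
W=np.load('pics/W.npy')
c,a=rim(W,(248,100,392,245),40,109)
s=monitor.sense();t=np.radians(a)
print('wall target', c-50.5*np.array([np.cos(t),np.sin(t)]), 'yaw now',np.degrees(2*np.arctan2(s['ee_rot'][2],s['ee_rot'][1])))
rim(W,(60,145,180,255),50,84)
E
```

```text
rect [620.7 263.5] [109.6 109.3] -17.1 | rob [620.7 263.9] [108.3 108.5] -17.1 z 39.7 4492 nominal 109
wall target [572.46138228 278.77847876] yaw now -17.449162195508936
rect [442.2 293.8] [85.3 85.3] -20.5 | rob [442.7 294. ] [83.9 83.7] -20.52 z 49.6 3846 nominal 84
```

```bash
python3 -m pendant '[[[0.1,0,0.003,-0.04,0.3],[0.1,0,0.003,-0.08,0.3],[0.1,0,0.003,-0.12,0.3],[0.1,0,0.003,-0.145,0.3],[0.1,0,0.003,-0.158,0.3],[0.1,0,0.003,-0.163,0.3],[0.1,0,0.003,-0.163,0.3],[1,0,0.003,-0.163,0.3],[1,0,0.003,-0.163,0.3],[1,0,0.003,-0.163,0.3],[1,0,0.003,-0.163,0.3],[1,0,0.003,-0.163,0.3],[1,0,0.003,-0.163,0.3]]]' 80; python3 -m pendant '[[[1,0,0,0.005,0],[1,0,0,0.015,0],[1,0,0,0.03,0],[1,0,0,0.05,0],[1,0,0,0.07,0],[1,0,0,0.09,0],[1,0,0,0.11,0],[1,0,0,0.115,0],[1,0,0,0.115,0],[1,0,0,0.115,0]]]'
python3 - <<'E'
from h import *
im,d,ci,s=cap('wrist','w12.png');W=cloud(d,ci,s)
print(s['eef_pos'],s['ee_rot'],s['time_s'])
E
```

```text
time_s: 19.15
eef_pos: [574.2, 279.6, 1.4]
ee_rot: [-0.0, 0.989, -0.149, 0.001]
force: [-1.8, -0.2, 7.2]
grip_width: 0.065
time_s: 20.15
eef_pos: [572.9, 279.2, 114.0]
ee_rot: [0.0, 0.989, -0.149, -0.001]
force: [-0.1, 0.3, -1.5]
grip_width: 0.071
[572.91073429 279.2381658  114.00149738] [ 2.88895478e-04  9.88866772e-01 -1.48801876e-01 -6.52804174e-04] 20.15
```

View pics/w12.png

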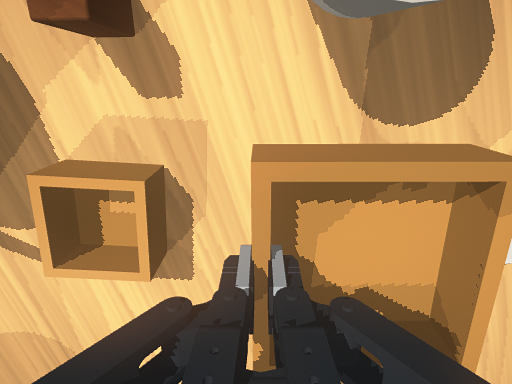

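```bash
python3 -m pendant '[[[1,-0.003,-0.02,0,2],[1,-0.01,-0.06,0,5],[1,-0.017,-0.1,0,8],[1,-0.025,-0.14,0,11],[1,-0.033,-0.18,0,14],[1,-0.04,-0.22,0,17],[1,-0.047,-0.26,0,20],[1,-0.054,-0.3,0,21.1],[1,-0.061,-0.34,0,21.1],[1,-0.068,-0.38,0,21.1],[1,-0.073,-0.41,0,21.1],[1,-0.075,-0.43,0,21.1],[1,-0.075,-0.4365,0,21.1],[1,-0.075,-0.4365,-0.01,21.1],[1,-0.075,-0.4365,-0.03,21.1],[1,-0.075,-0.4365,-0.045,21.1],[1,-0.075,-0.4365,-0.055,21.1],[1,-0.075,-0.4365,-0.055,21.1],[1,-0.075,-0.4365,-0.055,21.1]]]'
python3 - <<'E'
from h import *
im,d,ci,s=cap('wrist','w13.png');W=cloud(d,ci,s)
print(s['eef_pos'],s['ee_rot'],s['time_s']); np.save('pics/W.npy',W)
E
```

```text
time_s: 22.1
eef_pos: [498.6, -156.7, 60.0]
ee_rot: [0.0, 0.999, 0.035, 0.0]
force: [0.9, -0.7, -1.1]
grip_width: 0.072
[ 498.61991283 -156.69001629   59.96719521] [2.46341558e-05 9.99384064e-01 3.50924980e-02 9.31021550e-05] 22.1
```

View pics/w13.png

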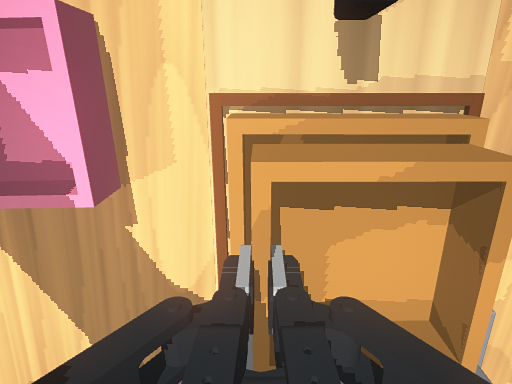

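```bash
cat >> h.py <<'E'
def bedf(W,o=(548,-154.6),a=4.0):
    t=np.radians(a);X=W.copy();x=W[...,0]-o[0];y=W[...,1]-o[1]
    X[...,0]=x*np.cos(t)+y*np.sin(t);X[...,1]=-x*np.sin(t)+y*np.cos(t);return X
def edges(W,zouter,zinner,vr,ur,cols,rows,tol=4):
    """outer tray: inner edge of +y rim at cols & of -x rim at rows; inner tray: outer edge"""
    B=bedf(W);oy=[];iy=[];ox=[];ix=[]
    for u in cols:
        c=B[vr[0]:vr[1],u];m=np.abs(c[:,2]-zouter)<tol;n=np.abs(c[:,2]-zinner)<tol
        if m.any() and n.any(): oy.append(np.nanmin(c[m,1]));iy.append(np.nanmax(c[n,1]))
    for v in rows:
        c=B[v,ur[0]:ur[1]];m=np.abs(c[:,2]-zouter)<tol;n=np.abs(c[:,2]-zinner)<tol
        if m.any() and n.any(): ox.append(np.nanmax(c[m,0]));ix.append(np.nanmin(c[n,0]))
    print('ygap',np.median(oy)-np.median(iy),np.median(oy),np.median(iy),'xgap',np.median(ix)-np.median(ox),np.median(ix),np.median(ox),len(oy),len(ox))
E
python3 - <<'E'
from h import *
W=np.load('pics/W.npy');s=monitor.sense();print('bed TCP',bedf(np.array(s['eef_pos'])))
edges(W,52,98,(105,185),(200,275),range(275,460,8),range(190,240,5))
E
```

```text
bed TCP [-49.24685855   1.09663558  60.31640927]
ygap 4.112472892207293 58.928156917554176 54.81568402534688 xgap 5.988926537591844 -54.3813571642757 -60.37028370186754 24 10
```

```bash
python3 -m pendant '[[[1,-0.0012,-0.0005,-0.008,0],[1,-0.0012,-0.0005,-0.018,0],[1,-0.0012,-0.0005,-0.025,0],[1,-0.0012,-0.0005,-0.028,0],[1,-0.0012,-0.0005,-0.028,0]]]'; python3 -m pendant '[[[1,0,0,-0.0015,0],[1,0,0,-0.0015,0]]]'
```

```text
time_s: 22.65
eef_pos: [496.8, -157.7, 31.9]
ee_rot: [-0.0, 0.999, 0.035, -0.001]
force: [-4.2, 0.9, 4.1]
grip_width: 0.073
time_s: 22.85
eef_pos: [497.0, -158.0, 31.7]
ee_rot: [0.0, 0.999, 0.035, -0.0]
force: [-8.3, 0.5, 17.4]
grip_width: 0.067
```

```bash
python3 -m pendant '[[[0.6,0,0,0.001,0],[0.6,0,0,0.001,0],[0.6,0,0,0.001,0],[0.6,0,0,0.001,0],[0.6,0,0,0.02,0],[0.6,0,0,0.05,0],[0.3,0,0.02,0.1,0],[0,0,0.05,0.15,0],[0,-0.02,0.07,0.2,0],[0,-0.02,0.1,0.25,0],[0,-0.02,0.13,0.3,0],[0,-0.02,0.16,0.35,0],[0,-0.02,0.16,0.36,0],[0,-0.02,0.16,0.36,0]]]'
python3 - <<'E'
from h import *
im,d,ci,s=cap('wrist','w14.png');W=cloud(d,ci,s)
print(s['eef_pos'],s['time_s']); np.save('pics/W.npy',W)
E
```

```text
time_s: 24.25
eef_pos: [478.0, 4.1, 395.7]
ee_rot: [0.001, 0.999, 0.036, 0.005]
force: [0.9, -1.4, 0.3]
grip_width: 0.499
[478.0332391    4.08654357 395.68101801] 24.25
```

View pics/w14.png

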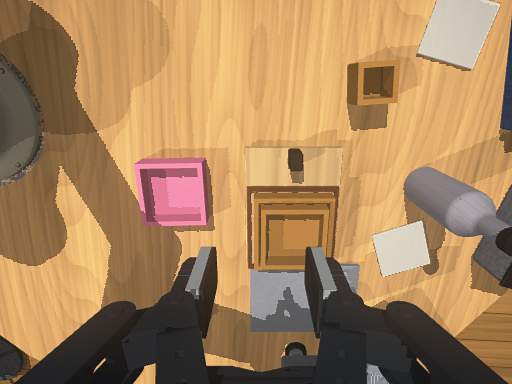

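```bash
cat >> h.py <<'E'
def rect(W,box,z,tol=4):
    u0,v0,u1,v1=box;P=W[v0:v1,u0:u1].reshape(-1,3);Q=P[np.abs(P[:,2]-z)<tol];r=cv2.minAreaRect(Q[:,:2].astype(np.float32))
    A=np.c_[Q[:,:2]-Q[:,:2].mean(0),np.ones(len(Q))];k=np.linalg.lstsq(A,Q[:,2],rcond=None)[0]
    print(z,np.round(r[0],1),np.round(r[1],1),round((r[2]+45)%90-45,2),'tilt',k.round(3))
E
python3 - <<'E'
from h import *
W=np.load('pics/W.npy')
rect(W,(245,185,345,280),52);rect(W,(245,185,345,280),70)
E
```

```text
52 [ 546.7 -155. ] [133.7 134.9] 4.07 tilt [-2.0000e-03  0.0000e+00  5.2012e+01]
70 [ 546.  -155.3] [108.  110.8] 4.15 tilt [-3.0000e-03  2.0000e-03  6.9881e+01]
```

```bash
python3 -m pendant '[[[0.2,-0.01,0.05,0,-7],[0.2,-0.02,0.1,0,-14],[0.2,-0.03,0.15,0,-21],[0.2,-0.04,0.2,-0.03,-24.5],[0.2,-0.05,0.24,-0.06,-24.5],[0.2,-0.06,0.28,-0.1,-24.5],[0.2,-0.069,0.303,-0.14,-24.5],[0.2,-0.069,0.303,-0.18,-24.5],[0.2,-0.069,0.303,-0.225,-24.5],[0.2,-0.069,0.303,-0.225,-24.5],[0.2,-0.069,0.303,-0.225,-24.5]]]'
python3 - <<'E'
from h import *
im,d,ci,s=cap('wrist','w15.png');W=cloud(d,ci,s)
print(s['eef_pos'],s['ee_rot'],s['time_s']); np.save('pics/W.npy',W)
E
```

```text
time_s: 25.4
eef_pos: [408.3, 304.9, 165.3]
ee_rot: [0.001, 0.984, -0.178, -0.001]
force: [0.3, -0.1, 0.9]
grip_width: 0.398
[408.26915422 304.85295838 165.2733389 ] [ 5.27949451e-04  9.83960123e-01 -1.78386271e-01 -7.31583454e-04] 25.4
```

View pics/w15.png

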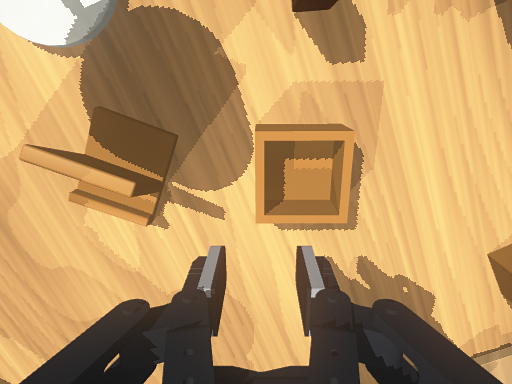

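```bash
python3 - <<'E'
from h import *
W=np.load('pics/W.npy')
c,a=rim(W,(245,118,365,240),50,84)
s=monitor.sense();t=np.radians(a)
print('wall target', c+[1.5,0]-38*np.array([np.cos(t),np.sin(t)]), 'yaw now',np.degrees(2*np.arctan2(s['ee_rot'][2],s['ee_rot'][1])))
E
```

```text
rect [442.5 293.9] [84.1 84.1] -20.5 | rob [442.4 294.2] [83.4 83.3] -20.51 z 49.8 3497 nominal 84
wall target [408.33386993 307.46905849] yaw now -20.559361977335843
```

```bash
python3 - <<'E'
from h import *
W=np.load('pics/W.npy')[90:230,15:185].reshape(-1,3);W=W[W[:,2]>15]
t=np.radians(-20.5);dx=W[:,:2]-[408.3,307.5];x=dx@[np.cos(t),np.sin(t)];y=dx@[-np.sin(t),np.cos(t)]
for lo,hi in [(15,40),(40,60),(60,80),(80,120)]:
    m=(W[:,2]>lo)&(W[:,2]<hi);
    if m.any(): i=np.argmax(x[m]);print(lo,hi,'max x',x[m][i],y[m][i], 'within |y|<45:',x[m&(abs(y)<45)].max(initial=-999))
E
```

```text
15 40 max x -95.9991696910548 -7.865008014739327 within |y|<45: -95.9991696910548
40 60 max x -93.84439328031674 -1.977972193302799 within |y|<45: -93.84439328031674
60 80 max x -91.57717751099653 3.2619227773230435 within |y|<45: -91.57717751099653
80 120 max x -88.68086104331758 10.284392008659491 within |y|<45: -88.68086104331758
```

Clear by 45 mm or more. Descend, grip and lift.

```bash
python3 -m pendant '[[[0.2,0,0.0025,-0.04,0],[0.2,0,0.0025,-0.08,0],[0.2,0,0.0025,-0.12,0],[0.2,0,0.0025,-0.145,0],[0.2,0,0.0025,-0.155,0],[0.2,0,0.0025,-0.155,0],[1,0,0.0025,-0.155,0],[1,0,0.0025,-0.155,0],[1,0,0.0025,-0.155,0],[1,0,0.0025,-0.155,0],[1,0,0.0025,-0.155,0],[1,0,0.0025,-0.155,0]]]' 80; python3 -m pendant '[[[1,0,0,0.005,0],[1,0,0,0.015,0],[1,0,0,0.03,0],[1,0,0,0.05,0],[1,0,0,0.07,0],[1,0,0,0.09,0],[1,0,0,0.11,0],[1,0,0,0.12,0],[1,0,0,0.12,0],[1,0,0,0.12,0]]]'
python3 - <<'E'
from h import *
im,d,ci,s=cap('wrist','w16.png');W=cloud(d,ci,s)
print(s['eef_pos'],s['ee_rot'],s['time_s'])
E
```

```text
time_s: 26.65
eef_pos: [409.4, 308.4, 12.4]
ee_rot: [-0.001, 0.984, -0.178, 0.002]
force: [-0.6, -0.6, 7.1]
grip_width: 0.067
time_s: 27.65
eef_pos: [407.8, 307.7, 129.8]
ee_rot: [0.0, 0.984, -0.178, -0.0]
force: [-0.2, 0.4, -1.5]
grip_width: 0.065
[407.84544539 307.71288095 129.84628866] [ 1.97345925e-04  9.84012090e-01 -1.78101260e-01 -3.28507168e-04] 27.65
```

View pics/w16.png

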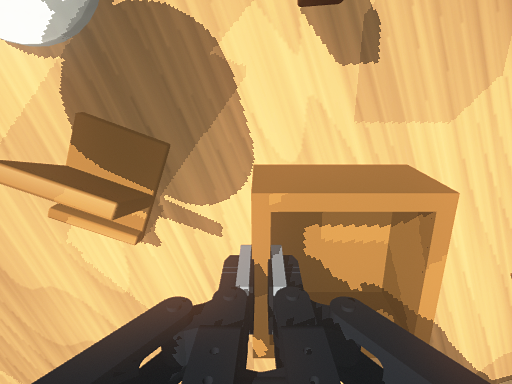

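```bash
python3 -m pendant '[[[1,0.004,-0.02,0,2],[1,0.013,-0.06,0,5],[1,0.022,-0.1,0,8],[1,0.03,-0.14,0,11],[1,0.039,-0.18,0,14],[1,0.048,-0.22,0,17],[1,0.056,-0.26,0,20],[1,0.065,-0.3,0,23],[1,0.074,-0.34,0,24.5],[1,0.083,-0.38,0,24.5],[1,0.091,-0.42,0,24.5],[1,0.098,-0.45,0,24.5],[1,0.1015,-0.465,0,24.5],[1,0.1015,-0.465,-0.01,24.5],[1,0.1015,-0.465,-0.03,24.5],[1,0.1015,-0.465,-0.045,24.5],[1,0.1015,-0.465,-0.055,24.5],[1,0.1015,-0.465,-0.055,24.5],[1,0.1015,-0.465,-0.055,24.5]]]'
python3 - <<'E'
from h import *
im,d,ci,s=cap('wrist','w17.png');W=cloud(d,ci,s)
print(s['eef_pos'],s['ee_rot'],s['time_s']); np.save('pics/W.npy',W)
print('bed TCP',bedf(np.array(s['eef_pos'])))
E
```

```text
time_s: 29.6
eef_pos: [509.8, -156.6, 75.5]
ee_rot: [-0.0, 0.999, 0.035, 0.0]
force: [0.4, 0.5, -1.6]
grip_width: 0.069
[ 509.78120735 -156.57712815   75.50422857] [-3.99803904e-06  9.99383039e-01  3.51217583e-02  5.41882627e-05] 29.6
bed TCP [-38.26361108   0.69369624  75.50422857]
```

View pics/w17.png

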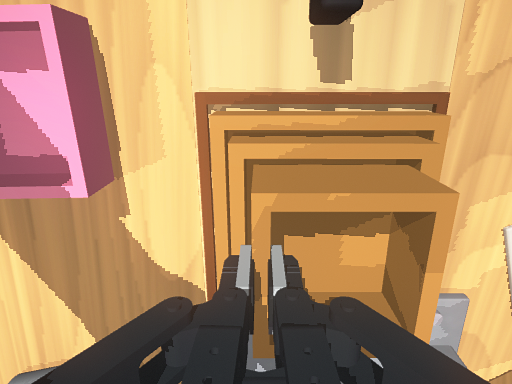

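```bash
python3 - <<'E'
from h import *
W=np.load('pics/W.npy')
edges(W,70,114.5,(120,225),(215,275),range(275,425,8),range(215,245,4))
E
```

```text
ygap -32.277819867477874 8.770771167472494 41.04859103495037 xgap -11.379157272932837 -43.28063675040913 -31.901479477476293 19 8
```

```bash
python3 - <<'E'
from h import *
B=bedf(np.load('pics/W.npy'))
oy=[];iy=[]
for u in range(280,420,6):
    c=B[135:175,u];m=np.abs(c[:,2]-70)<3;oy.append(c[m,1].min())
    c=B[180:215,u];m=np.abs(c[:,2]-113)<5;iy.append(c[m,1].max())
ox=[];ix=[]
for v in range(205,242,3):
    c=B[v,220:250];m=np.abs(c[:,2]-70)<3;ox.append(c[m,0].max()) 
    c=B[v,248:270];m=np.abs(c[:,2]-113)<5;ix.append(c[m,0].min())
print(np.median(oy),np.median(iy),np.median(ox),np.median(ix))
E
```

```text
40.69675099452401 41.13317086026788 -48.597676713945404 -43.29647662341169
```

```bash
python3 - <<'E'
from h import *
B=bedf(np.load('pics/W.npy'))
for u in (300,350,400): print([ (v,*B[v,u,1:].round(1)) for v in range(136,200,4)])
E
```

```text
[(136, np.float64(53.3), np.float64(45.7)), (140, np.float64(53.6), np.float64(61.7)), (144, np.float64(52.9), np.float64(69.5)), (148, np.float64(50.7), np.float64(69.0)), (152, np.float64(48.8), np.float64(70.0)), (156, np.float64(46.5), np.float64(69.3)), (160, np.float64(37.2), np.float64(37.4)), (164, np.float64(40.7), np.float64(62.9)), (168, np.float64(40.7), np.float64(71.9)), (172, np.float64(40.9), np.float64(80.6)), (176, np.float64(40.7), np.float64(87.5)), (180, np.float64(40.6), np.float64(93.7)), (184, np.float64(40.9), np.float64(101.2)), (188, np.float64(40.8), np.float64(106.6)), (192, np.float64(40.8), np.float64(111.8)), (196, np.float64(39.4), np.float64(112.9))]
[(136, np.float64(53.5), np.float64(46.7)), (140, np.float64(53.5), np.float64(60.9)), (144, np.float64(52.9), np.float64(69.9)), (148, np.float64(50.9), np.float64(69.9)), (152, np.float64(49.1), np.float64(71.4)), (156, np.float64(46.9), np.float64(70.8)), (160, np.float64(37.4), np.float64(38.3)), (164, np.float64(40.9), np.float64(63.4)), (168, np.float64(40.6), np.float64(71.4)), (172, np.float64(41
[... 277 characters left out ...]
112.8))]
[(136, np.float64(53.4), np.float64(46.1)), (140, np.float64(53.7), np.float64(61.9)), (144, np.float64(53.0), np.float64(69.9)), (148, np.float64(50.9), np.float64(70.3)), (152, np.float64(48.9), np.float64(70.4)), (156, np.float64(46.8), np.float64(70.7)), (160, np.float64(38.6), np.float64(43.8)), (164, np.float64(40.9), np.float64(63.5)), (168, np.float64(40.8), np.float64(72.2)), (172, np.float64(40.8), np.float64(80.3)), (176, np.float64(40.6), np.float64(86.8)), (180, np.float64(40.9), np.float64(94.9)), (184, np.float64(40.6), np.float64(99.9)), (188, np.float64(40.9), np.float64(106.7)), (192, np.float64(40.8), np.float64(111.8)), (196, np.float64(39.6), np.float64(113.4))]
```

```bash
python3 -m pendant '[[[1,-0.0006,0.0002,-0.008,0],[1,-0.0006,0.0002,-0.016,0],[1,-0.0006,0.0002,-0.022,0],[1,-0.0006,0.0002,-0.025,0],[1,-0.0006,0.0002,-0.026,0],[1,-0.0006,0.0002,-0.026,0]]]'; python3 -m pendant '[[[0.6,0,0,0.001,0],[0.6,0,0,0.001,0],[0.6,0,0,0.001,0],[0.6,0,0,0.001,0],[0.6,0,0,0.02,0],[0.6,0,0,0.05,0],[0.3,0,0.02,0.1,0],[0,0,0.05,0.15,0],[0,-0.02,0.07,0.2,0],[0,-0.02,0.1,0.25,0],[0,-0.02,0.13,0.3,0],[0,-0.02,0.16,0.34,0],[0,-0.02,0.16,0.34,0],[0,-0.02,0.16,0.34,0]]]'
python3 - <<'E'
from h import *
im,d,ci,s=cap('wrist','w18.png');W=cloud(d,ci,s)
print(s['eef_pos'],s['time_s']); np.save('pics/W.npy',W)
E
```

```text
time_s: 30.25
eef_pos: [508.8, -157.2, 50.4]
ee_rot: [0.0, 0.999, 0.035, -0.0]
force: [-8.0, 0.9, 13.4]
grip_width: 0.074
time_s: 31.65
eef_pos: [489.6, 4.8, 393.2]
ee_rot: [0.001, 0.999, 0.036, 0.004]
force: [0.4, -0.6, -0.6]
grip_width: 0.501
[489.62113968   4.84207842 393.17977116] 31.65
```

View pics/w18.png

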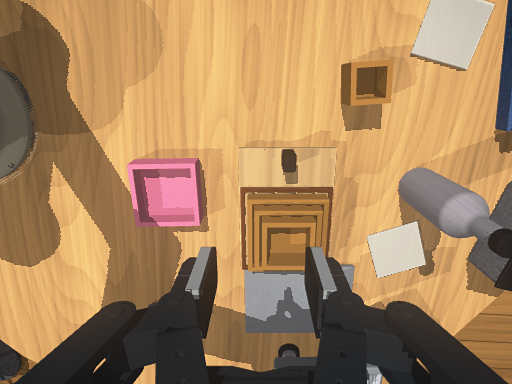

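```bash
python3 - <<'E'
from h import *
W=np.load('pics/W.npy')
b=(238,185,335,285)
rect(W,b,52);rect(W,b,70);rect(W,b,88)
rim(W,(330,50,400,115),60,59)
E
```

```text
52 [ 546.3 -155. ] [134.1 133.7] 4.18 tilt [-2.0000e-03  0.0000e+00  5.1985e+01]
70 [ 545.6 -155.7] [108.7 110.7] 3.75 tilt [-1.0000e-03 -2.0000e-03  6.9881e+01]
88 [ 545.5 -155.7] [82.9 85. ] 3.97 tilt [-6.0000e-03  3.0000e-03  8.7817e+01]
rect [641.7  97.6] [59.6 59. ] 7.8 | rob [641.7  97.6] [58.9 58.4] 7.32 z 59.6 964 nominal 59
```

```bash
python3 -m pendant '[[[0.3,0.03,0.02,-0.03,3.5],[0.3,0.06,0.045,-0.06,3.5],[0.3,0.09,0.065,-0.1,3.5],[0.3,0.12,0.08,-0.14,3.5],[0.3,0.128,0.088,-0.18,3.5],[0.3,0.128,0.088,-0.21,3.5],[0.3,0.128,0.088,-0.21,3.5],[0.3,0.128,0.088,-0.21,3.5]]]'
python3 - <<'E'
from h import *
im,d,ci,s=cap('wrist','w19.png');W=cloud(d,ci,s)
print(s['eef_pos'],s['ee_rot'],s['time_s']); np.save('pics/W.npy',W)
c,a=rim(W,(240,110,370,260),60,59)
t=np.radians(a)
print('wall target', c+[1.5,0]-25.5*np.array([np.cos(t),np.sin(t)]), 'yaw now',np.degrees(2*np.arctan2(s['ee_rot'][2],s['ee_rot'][1])))
E
```

```text
time_s: 32.5
eef_pos: [617.0, 90.4, 179.6]
ee_rot: [0.0, 0.998, 0.065, -0.0]
force: [-0.0, 0.4, 1.2]
grip_width: 0.348
[617.03432982  90.39121    179.5796388 ] [ 1.74944351e-05  9.97890385e-01  6.49207146e-02 -2.82076199e-04] 32.5
rect [642.5  97.7] [59.1 59.4] 8.2 | rob [642.4  98. ] [58.1 58.5] 7.5 z 59.9 2253 nominal 59
wall target [618.65643692  94.62223712] yaw now 7.4446019109456465
```

View pics/w19.png

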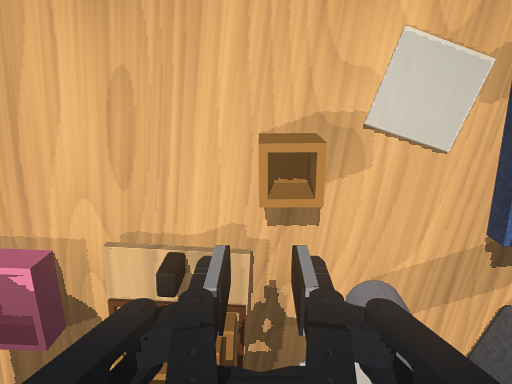

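```bash
python3 -m pendant '[[[0.3,0.0012,0.004,-0.04,0],[0.3,0.0012,0.004,-0.08,0],[0.3,0.0012,0.004,-0.12,0],[0.3,0.0012,0.004,-0.145,0],[0.3,0.0012,0.004,-0.16,0],[0.3,0.0012,0.004,-0.16,0],[1,0.0012,0.004,-0.16,0],[1,0.0012,0.004,-0.16,0],[1,0.0012,0.004,-0.16,0],[1,0.0012,0.004,-0.16,0],[1,0.0012,0.004,-0.16,0],[1,0.0012,0.004,-0.16,0]]]' 80; python3 -m pendant '[[[1,0,0,0.005,0],[1,0,0,0.015,0],[1,0,0,0.03,0],[1,0,0,0.05,0],[1,0,0,0.07,0],[1,0,0,0.09,0],[1,0,0,0.11,0],[1,0,0,0.12,0],[1,0,0,0.12,0],[1,0,0,0.12,0]]]'
python3 - <<'E'
from h import *
im,d,ci,s=cap('wrist','w20.png');W=cloud(d,ci,s)
print(s['eef_pos'],s['ee_rot'],s['time_s'])
E
```

```text
time_s: 33.75
eef_pos: [619.7, 95.0, 21.8]
ee_rot: [0.0, 0.998, 0.065, 0.002]
force: [-0.0, 0.3, 6.5]
grip_width: 0.071
time_s: 34.75
eef_pos: [617.9, 95.1, 138.8]
ee_rot: [-0.0, 0.998, 0.065, -0.0]
force: [-0.0, -0.6, -1.5]
grip_width: 0.069
[617.93236012  95.05369849 138.8067616 ] [-4.10918049e-05  9.97868046e-01  6.52623466e-02 -4.31808597e-04] 34.75
```

View pics/w20.png

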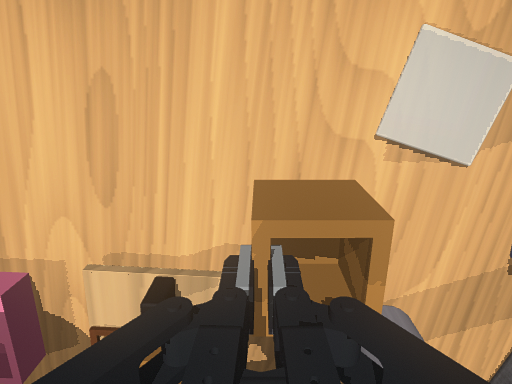

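```bash
python3 -m pendant '[[[1,-0.008,-0.02,0,-1],[1,-0.02,-0.05,0,-2],[1,-0.032,-0.085,0,-3],[1,-0.046,-0.12,0,-3.5],[1,-0.06,-0.155,0,-3.5],[1,-0.074,-0.19,0,-3.5],[1,-0.086,-0.225,0,-3.5],[1,-0.094,-0.245,0,-3.5],[1,-0.096,-0.252,0,-3.5],[1,-0.096,-0.252,0,-3.5],[1,-0.096,-0.252,-0.02,-3.5],[1,-0.096,-0.252,-0.04,-3.5],[1,-0.096,-0.252,-0.05,-3.5],[1,-0.096,-0.252,-0.05,-3.5],[1,-0.096,-0.252,-0.05,-3.5]]]'
python3 - <<'E'
from h import *
im,d,ci,s=cap('wrist','w21.png');W=cloud(d,ci,s)
print(s['eef_pos'],s['ee_rot'],s['time_s'],s['force']); np.save('pics/W.npy',W)
B=bedf(W)
for u in (290,320,350): print([ (v,*B[v,u,1:].round(1).tolist()) for v in range(140,240,4)])
for v in (200,215,230): print([ (u,*B[v,u,::2].round(1).tolist()) for u in range(225,272,2)])
E
```

```text
time_s: 36.3
eef_pos: [522.8, -156.5, 89.8]
ee_rot: [0.0, 0.999, 0.035, 0.0]
force: [0.6, 0.5, -0.5]
grip_width: 0.07
[ 522.76708847 -156.5491264    89.82479352] [1.16379529e-04 9.99382957e-01 3.51227394e-02 2.90127085e-04] 36.3 [ 0.60958638  0.53306301 -0.53513027]
[(140, 51.7, 69.5), (144, 49.6, 70.4), (148, 47.4, 70.9), (152, 40.4, 46.9), (156, 40.2, 58.3), (160, 40.1, 68.7), (164, 40.3, 79.1), (168, 40.2, 87.5), (172, 38.5, 89.2), (176, 36.2, 88.7), (180, 33.8, 87.9), (184, 28.7, 78.1), (188, 28.6, 85.1), (192, 29.0, 93.1), (196, 28.8, 98.9), (200, 28.5, 104.0), (204, 28.8, 110.4), (208, 28.7, 115.1), (212, 28.9, 120.6), (216, 28.7, 124.5), (220, 28.8, 129.1), (224, 26.7, 128.4), (228, 24.8, 128.1), (232, 23.2, 128.7), (236, 21.3, 128.4)]
[(140, 51.9, 71.1), (144, 49.5, 69.5), (148, 47.4, 70.7), (152, 40.3, 46.5), (156, 40.5, 59.7), (160, 40.3, 69.3), (164, 40.6, 80.4), (168, 40.4, 88.4), (172, 38.4, 89.0), (176, 35.8, 87.0), (180, 34.3, 89.4), (184, 28.6, 78.0), (188, 28.6, 85.3), (192, 28.8, 92.6), (196, 28.6, 98.4), (200, 29.0, 105.4), (204, 28.7, 109.9), (208, 28.9, 115.8), (
[... 1398 characters left out ...]
253, -29.6, 123.3), (255, -28.8, 122.8), (257, -27.9, 123.3), (259, -27.1, 123.0), (261, -26.2, 123.7), (263, -25.4, 122.5), (265, -24.5, 123.2), (267, -23.7, 123.1), (269, -22.8, 123.3), (271, -21.9, 122.7)]
[(225, -48.5, 66.8), (227, -48.5, 55.5), (229, -43.7, 88.9), (231, -42.6, 88.5), (233, -41.5, 88.4), (235, -40.4, 88.4), (237, -39.3, 88.5), (239, -38.2, 88.6), (241, -37.1, 88.7), (243, -36.4, 82.1), (245, -36.4, 60.3), (247, -35.8, 45.7), (249, -34.4, 46.5), (251, -30.4, 128.5), (253, -29.5, 128.1), (255, -28.7, 128.7), (257, -27.9, 127.8), (259, -27.0, 128.8), (261, -26.2, 128.0), (263, -25.4, 128.0), (265, -24.5, 127.4), (267, -23.7, 128.7), (269, -22.9, 127.7), (271, -22.1, 128.5)]
```

View pics/w21.png

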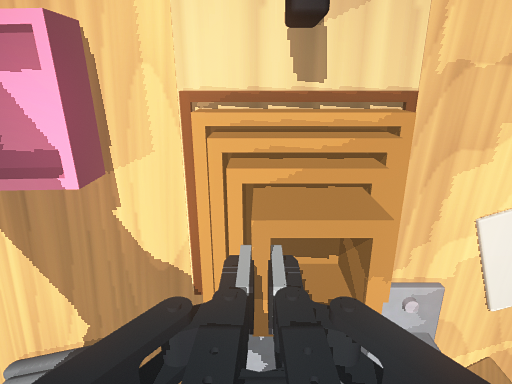

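```bash
python3 -m pendant '[[[1,-0.0014,-0.001,-0.007,0],[1,-0.0014,-0.001,-0.014,0],[1,-0.0014,-0.001,-0.019,0],[1,-0.0014,-0.001,-0.022,0],[1,-0.0014,-0.001,-0.023,0],[1,-0.0014,-0.001,-0.023,0]]]'; python3 -m pendant '[[[0.6,0,0,0.001,0],[0.6,0,0,0.001,0],[0.6,0,0,0.001,0],[0.6,0,0,0.001,0],[0.6,0,0,0.02,0],[0.6,0,0,0.05,0],[0.3,0,0.02,0.1,0],[0,0,0.05,0.15,0],[0,-0.02,0.07,0.2,0],[0,-0.02,0.1,0.25,0],[0,-0.02,0.13,0.3,0],[0,-0.02,0.16,0.33,0],[0,-0.02,0.16,0.33,0],[0,-0.02,0.16,0.33,0]]]'
python3 - <<'E'
from h import *
im,d,ci,s=cap('wrist','w22.png');W=cloud(d,ci,s)
print(s['eef_pos'],s['time_s']); np.save('pics/W.npy',W)
b=(225,180,330,295)
for z in (52,70,88,106): rect(W,b,z)
E
```

```text
time_s: 36.95
eef_pos: [520.8, -158.3, 67.7]
ee_rot: [0.0, 0.999, 0.035, -0.0]
force: [-6.2, 0.6, 15.5]
grip_width: 0.065
time_s: 38.35
eef_pos: [501.3, 3.7, 399.0]
ee_rot: [0.001, 0.999, 0.036, 0.003]
force: [0.3, -1.3, 0.2]
grip_width: 0.5
[501.30878721   3.65151366 398.96151692] 38.35
52 [ 546.3 -156.1] [133.7 135.1] 3.72 tilt [ 1.0000e-03 -6.0000e-03  5.2412e+01]
70 [ 545.7 -155.7] [109.1 109.2] 4.09 tilt [-2.0000e-03 -2.0000e-03  7.0002e+01]
88 [ 545.6 -156.8] [83.2 86.1] 3.86 tilt [-2.0000e-03 -1.0000e-03  8.7939e+01]
106 [ 544.6 -157.1] [58.8 60.5] 4.18 tilt [1.00000e-03 2.00000e-03 1.05915e+02]
```

View pics/w22.png

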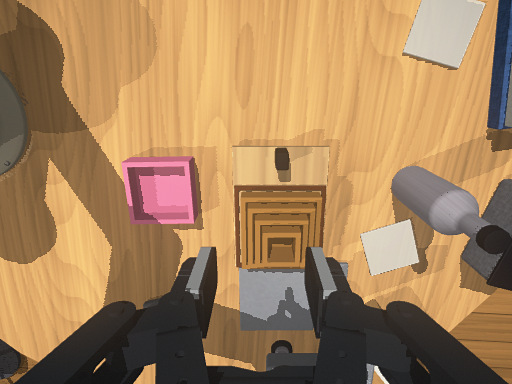

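```bash
python3 -m pendant '[[[0,0,0.05,0,-4],[0,0,0.1,0,-4],[0,0,0.15,0,-4],[0,0,0.2,0,-4],[0,-0.01,0.25,-0.02,-4],[0,-0.01,0.3,-0.06,-4],[0,-0.01,0.35,-0.1,-4],[0,-0.01,0.39,-0.13,-4],[0,-0.01,0.39,-0.15,-4],[0,-0.01,0.39,-0.15,-4],[0,-0.01,0.39,-0.15,-4]]]'
python3 - <<'E'
from h import *
im,d,ci,s=cap('wrist','w23.png');W=cloud(d,ci,s)
print(s['eef_pos'],s['ee_rot'],s['time_s']); np.save('pics/W.npy',W)
im,d,ci,s=cap('top','t3.png');W=cloud(d,ci,s)
for u,v in [(105,255),(118,255),(152,135),(165,270),(149,198)]: print(u,v,W[v,u].round(0).tolist())
E
```

```text
time_s: 39.5
eef_pos: [491.0, 391.1, 244.9]
ee_rot: [0.001, 1.0, -0.0, -0.001]
force: [0.1, -0.4, 0.6]
grip_width: 0.497
[490.96059133 391.07507792 244.86902076] [ 9.27856006e-04  9.99998699e-01 -2.48607134e-04 -1.29583634e-03] 39.5
105 255 [298.0, 510.0, 248.0]
118 255 [300.0, 474.0, 235.0]
152 135 [740.0, 440.0, 60.0]
165 270 [252.0, 254.0, 611.0]
149 198 [424.0, 313.0, 566.0]
```

View pics/w23.png

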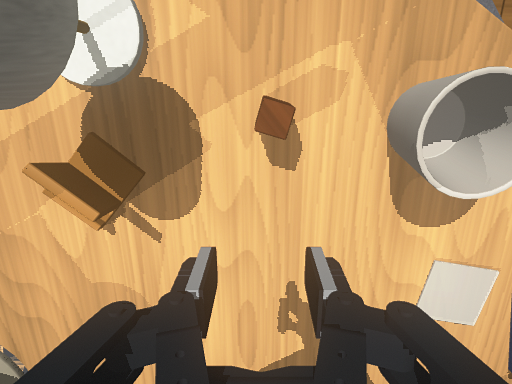

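View pics/t3.png

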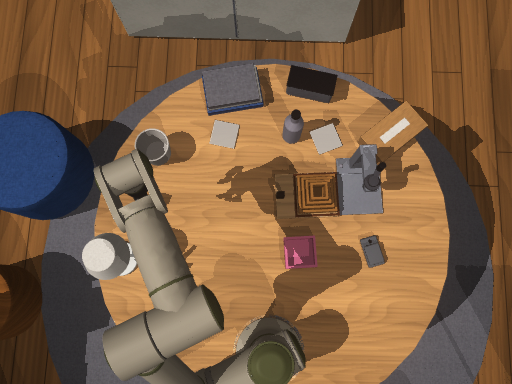

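```bash
python3 - <<'E'
from h import *
W=np.load('pics/W.npy')
c,a=rim(W,(245,85,305,150),72,34)
rim(W,(245,85,305,150),72,34,tol=3)
b=W[85:150,245:305].reshape(-1,3);print(np.nanmax(b,0),np.nanmin(b,0))
E
```

```text
rect [502.9 438.5] [34.4 33.9] -16.5 | rob [502.9 438.8] [33.2 33.2] -17.75 z 72.2 1168 nominal 34
rect [503.  438.6] [34.  33.9] -16.5 | rob [502.9 438.7] [33.2 33.1] -16.98 z 72.2 1161 nominal 34
[543.09404396 470.14311035  74.74925858] [469.420245   393.93144812  -2.8316075 ]
```

```bash
python3 -m pendant '[[[-0.4,0.013,0.0475,-0.03,-8],[-0.4,0.013,0.0475,-0.07,-16],[-0.4,0.013,0.0475,-0.11,-17],[-0.4,0.013,0.0475,-0.14,-17],[-0.4,0.013,0.0475,-0.17,-17],[-0.4,0.013,0.0475,-0.19,-17],[-0.4,0.013,0.0475,-0.21,-17],[-0.4,0.013,0.0475,-0.218,-17],[-0.4,0.013,0.0475,-0.218,-17]]]'
python3 - <<'E'
from h import *
im,d,ci,s=cap('wrist','w24.png');W=cloud(d,ci,s)
print(s['eef_pos'],s['ee_rot'],s['time_s'],s['force'])
E
```

```text
time_s: 40.5
eef_pos: [504.4, 438.8, 28.6]
ee_rot: [0.0, 0.989, -0.148, 0.0]
force: [0.5, -0.4, 0.5]
grip_width: 0.698
[504.44523452 438.82581824  28.60044545] [ 3.21562385e-05  9.88917882e-01 -1.48463533e-01  3.92884454e-06] 40.5 [ 0.49089508 -0.37373779  0.45047896]
```

View pics/w24.png

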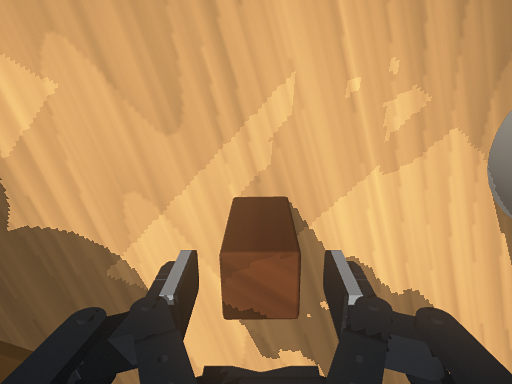

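Centred between the fingers; grip gently (40 N) and lift.

```bash
python3 -m pendant '[[[1,0,0,0,0],[1,0,0,0,0],[1,0,0,0,0],[1,0,0,0,0],[1,0,0,0,0],[1,0,0,0,0]]]' 50; python3 -m pendant '[[[1,0,0,0.005,0],[1,0,0,0.015,0],[1,0,0,0.03,0],[1,0,0,0.05,0],[1,0,0,0.08,0],[1,0,0,0.11,0],[1,0,0,0.14,0],[1,0,0,0.14,0],[1,0,0,0.14,0]]]'
python3 - <<'E'
from h import *
im,d,ci,s=cap('wrist','w25.png');W=cloud(d,ci,s)
print(s['eef_pos'],s['ee_rot'],s['time_s'],s['force'],s['grip_width'])
for v in (230,250,270,300,312): print([W[v,u].round(0).tolist() for u in (240,262,285)])
E
```

```text
time_s: 41.15
eef_pos: [504.6, 440.0, 29.9]
ee_rot: [-0.001, 0.989, -0.148, 0.001]
force: [0.8, -0.7, 6.6]
grip_width: 0.389
time_s: 42.05
eef_pos: [503.9, 439.6, 169.3]
ee_rot: [-0.0, 0.989, -0.148, 0.001]
force: [0.2, -0.0, -1.9]
grip_width: 0.387
[503.89703935 439.62186664 169.32844571] [-4.42130029e-04  9.88998545e-01 -1.47923630e-01  5.31697389e-04] 42.05 [ 0.15493742 -0.01935277 -1.89223433] 0.3869154933184822
[[498.0, 458.0, 190.0], [508.0, 455.0, 191.0], [519.0, 451.0, 190.0]]
[[499.0, 457.0, 209.0], [508.0, 454.0, 209.0], [517.0, 452.0, 210.0]]
[[497.0, 449.0, 212.0], [506.0, 447.0, 212.0], [515.0, 444.0, 211.0]]
[[493.0, 435.0, 212.0], [501.0, 431.0, 211.0], [511.0, 430.0, 212.0]]
[[490.0, 429.0, 211.0], [500.0, 427.0, 213.0], [509.0, 424.0, 212.0]]
```

View pics/w25.png

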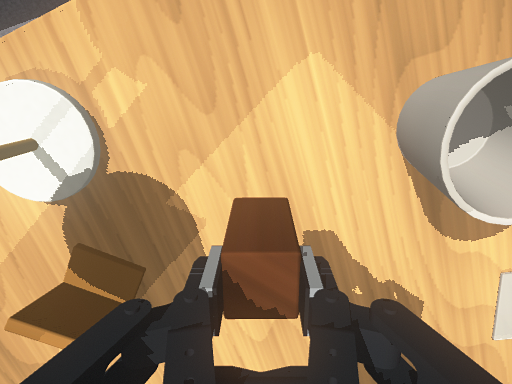

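```bash
python3 -m pendant '[[[1,0.001,-0.02,0,2],[1,0.004,-0.06,0,5],[1,0.007,-0.1,0,8],[1,0.01,-0.14,0,11],[1,0.013,-0.18,0,14],[1,0.016,-0.22,0,17],[1,0.019,-0.26,0,20],[1,0.022,-0.3,0,21],[1,0.025,-0.34,0,21],[1,0.028,-0.38,0,21],[1,0.031,-0.42,0,21],[1,0.034,-0.46,0,21],[1,0.037,-0.5,0,21],[1,0.04,-0.54,0,21],[1,0.042,-0.57,0,21],[1,0.0425,-0.59,0,21],[1,0.0425,-0.595,0,21],[1,0.0425,-0.595,-0.015,21],[1,0.0425,-0.595,-0.025,21],[1,0.0425,-0.595,-0.025,21]]]'
python3 - <<'E'
from h import *
im,d,ci,s=cap('wrist','w26.png');W=cloud(d,ci,s)
print(s['eef_pos'],s['ee_rot'],s['time_s'],s['force']); np.save('pics/W.npy',W)
B=bedf(W)
for u in (250,262,275): print([ (v,*B[v,u,1:].round(1).tolist()) for v in range(160,260,4)])
E
```

```text
time_s: 44.1
eef_pos: [545.5, -154.1, 141.5]
ee_rot: [-0.001, 0.999, 0.035, -0.002]
force: [0.2, -0.2, -0.4]
grip_width: 0.387
[ 545.48597132 -154.13561989  141.49258929] [-0.00102918  0.99937818  0.03520426 -0.00169211] 44.1 [ 0.17680794 -0.16291064 -0.35447884]
[(160, 33.6, 87.6), (164, 27.0, 71.0), (168, 27.3, 84.2), (172, 27.2, 94.8), (176, 27.0, 104.1), (180, 24.8, 105.4), (184, 22.2, 105.7), (188, 19.7, 106.0), (192, 0.4, 55.2), (196, -3.2, 54.8), (200, 16.4, 119.5), (204, 16.7, 127.1), (208, 16.3, 132.5), (212, 15.8, 137.3), (216, 16.3, 144.4), (220, 16.1, 149.3), (224, 16.5, 155.2), (228, 15.9, 158.6), (232, 16.3, 164.1), (236, 15.9, 167.5), (240, 16.5, 172.9), (244, 16.2, 176.1), (248, 16.2, 179.7), (252, 15.5, 181.9), (256, 14.6, 183.7)]
[(160, 34.0, 89.2), (164, 26.8, 70.4), (168, 27.0, 83.2), (172, 27.0, 94.0), (176, 27.2, 104.6), (180, 24.9, 105.8), (184, 22.5, 106.7), (188, 19.8, 106.2), (192, 0.1, 54.3), (196, -3.5, 53.8), (200, 16.8, 120.7), (204, 16.4, 126.2), (208, 16.5, 133.0), (212, 16.9, 140.1), (216, 16.4, 144.4), (220, 16.2, 149.4), (224, 16.6, 155.3), (228, 16.6, 160.1), (232, 16.4, 164.3), (236, 16.6, 168.9), (240, 16.4, 172.7), (244, 16.1, 175.9), (248, 16.1, 179.5), (252, 16.1, 183.0), (256, 14.6, 183.8)]
[(160, 33.6, 87.2), (164, 27.0, 70.9), (168, 27.1, 83.4), (172, 26.9, 93.7), (176, 27.2, 104.6), (180, 25.2, 106.9), (184, 22.5, 106.5), (188, 19.8, 106.2), (192, 0.2, 54.6), (196, -3.4, 54.1), (200, 16.4, 119.4), (204, 16.2, 125.8), (208, 16.4, 132.7), (212, 16.1, 138.1), (216, 16.2, 144.0), (220, 16.3, 149.7), (224, 16.1, 154.3), (228, 16.5, 160.0), (232, 16.3, 164.0), (236, 16.5, 168.6), (240, 16.8, 173.4), (244, 16.4, 176.4), (248, 16.4, 180.1), (252, 15.6, 182.1), (256, 14.6, 183.7)]
```

View pics/w26.png

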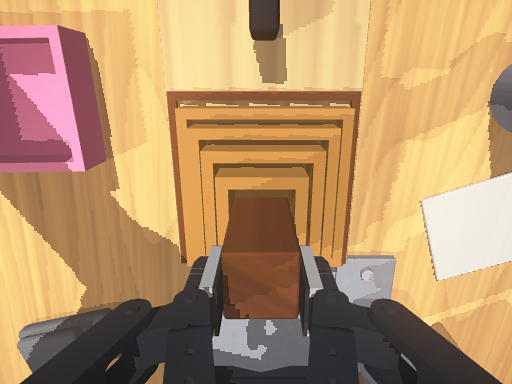

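```bash
python3 - <<'E'
from h import *
im,d,ci,s=cap('wrist');W=cloud(d,ci,s);print(s['eef_pos'])
B=bedf(W)
for v in (182,186): 
    c=B[v];m=np.abs(c[:,2]-106)<4;print('tray4 x',c[m,0].min(),c[m,0].max(),c[m,0].mean())
for v in (205,215,225): 
    c=B[v,215:305];m=np.abs(c[:,1]-16)<2;print('blk x',c[m,0].min(),c[m,0].max(),(c[m,0].min()+c[m,0].max())/2)
c=B[170:178,262];print(B[172:176,262,1],B[205:230:5,262,1])
E
```

```text
[ 545.9971811  -154.48630641  142.59462726]
tray4 x -32.57754315387818 26.073840850783846 -3.2884630010579095
tray4 x -32.958747480873384 25.531565057390385 -3.6021198452114533
blk x -19.70540725012536 13.550760742152306 -3.0773232539865276
blk x -19.459133529014412 13.291705470405287 -3.083714029304563
blk x -20.07513012690597 13.053301108791258 -3.510914509057357
[27.1737557  26.95370208 27.09300779 27.41114441] [16.25912025 15.60216205 15.97867865 16.03651575 15.91582567]
```

```bash
python3 -m pendant '[[[1,0,-0.0014,-0.005,0],[1,0,-0.0014,-0.02,0],[1,0,-0.0014,-0.035,0],[1,0,-0.0014,-0.048,0],[1,0,-0.0014,-0.055,0],[1,0,-0.0014,-0.057,0],[1,0,-0.0014,-0.057,0]]]'; python3 -m pendant '[[[1,0,0,-0.0015,0],[1,0,0,-0.0025,0],[1,0,0,-0.0025,0]]]'
```

```text
time_s: 44.9
eef_pos: [546.5, -156.9, 86.4]
ee_rot: [0.0, 0.999, 0.035, 0.0]
force: [-0.2, -0.2, -0.4]
grip_width: 0.386
time_s: 45.2
eef_pos: [546.8, -157.0, 84.9]
ee_rot: [0.0, 0.999, 0.035, 0.001]
force: [-2.2, 0.9, 3.7]
grip_width: 0.384
```

```bash
python3 -m pendant '[[[0,0,0,0,0],[0,0,0,0,0],[0,0,0,0,0],[0,0,0,0,0],[0,0,0,0.02,0],[0,0,0,0.05,0],[-0.5,0,0,0.08,0],[-0.5,0,0.03,0.12,0],[-0.5,-0.01,0.07,0.17,0],[-0.5,-0.01,0.1,0.22,0],[-0.5,-0.01,0.13,0.27,0],[-1,-0.01,0.16,0.31,0],[-1,-0.01,0.16,0.31,0],[-1,-0.01,0.16,0.31,0]]]'
python3 - <<'E'
from h import *
im,d,ci,s=cap('wrist','w27.png');W=cloud(d,ci,s)
print(s['eef_pos'],s['time_s']); np.save('pics/W.npy',W)
b=(205,180,310,300)
for z in (52,70,88,106,126): rect(W,b,z)
E
```

```text
time_s: 46.6
eef_pos: [536.8, 5.0, 397.6]
ee_rot: [0.001, 0.999, 0.036, 0.003]
force: [-0.5, 0.6, -0.2]
grip_width: 1.004
[536.78553011   5.01228875 397.57685014] 46.6
52 [ 546.2 -156.2] [134.1 135.1] 3.92 tilt [-1.0000e-03 -4.0000e-03  5.1908e+01]
70 [ 545.6 -156.2] [109.3 110.5] 3.88 tilt [-1.0000e-03 -2.0000e-03  6.9951e+01]
88 [ 545.1 -155.7] [84. 84.] 3.87 tilt [ 1.0000e-03 -3.0000e-03  8.7954e+01]
106 [ 544.4 -156.9] [58.3 60.8] 3.36 tilt [ 1.00000e-03 -6.00000e-03  1.05917e+02]
126 [ 544.9 -157.9] [33.2 34.6] 4.57 tilt [-2.00000e-03 -2.00000e-02  1.25891e+02]
```

View pics/w27.png

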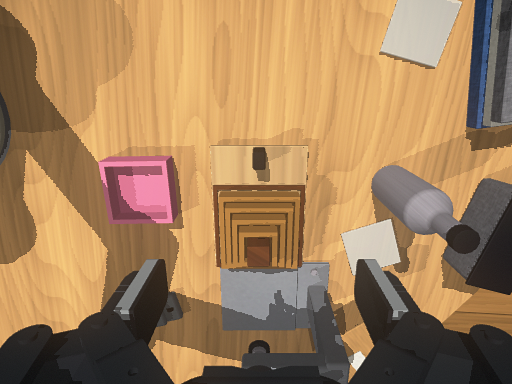

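```bash
python3 -m pendant '[[[-1,0.0005,-0.029,-0.04,0],[-1,0.0005,-0.029,-0.09,0],[-1,0.0005,-0.029,-0.14,0],[-1,0.0005,-0.029,-0.19,0],[-1,0.0005,-0.029,-0.24,0],[-1,0.0005,-0.029,-0.28,0],[-1,0.0005,-0.029,-0.32,0],[-1,0.0005,-0.029,-0.35,0],[-1,0.0005,-0.029,-0.372,0],[-1,0.0005,-0.029,-0.372,0],[0.8,0.0005,-0.029,-0.372,0],[0.8,0.0005,-0.029,-0.372,0],[0.8,0.0005,-0.029,-0.372,0],[0.8,0.0005,-0.029,-0.372,0],[0.8,0.0005,-0.029,-0.372,0],[0.8,0.0005,-0.029,-0.372,0],[0.8,0.0005,-0.029,-0.372,0]]]' 40
```

```text
time_s: 48.35
eef_pos: [538.4, -26.0, 22.8]
ee_rot: [0.0, 0.999, 0.035, 0.002]
force: [5.4, 0.0, 0.8]
grip_width: 0.227
```

```bash
python3 -m pendant '[[[0.8,0,-0.002,0,0],[0.8,0.0005,-0.007,0,0],[0.8,0.001,-0.015,0,0],[0.8,0.0017,-0.025,0,0],[0.8,0.0024,-0.035,0,0],[0.8,0.0031,-0.045,0,0],[0.8,0.0039,-0.055,0,0],[0.8,0.0046,-0.065,0,0],[0.8,0.0053,-0.075,0,0],[0.8,0.006,-0.085,0,0],[0.8,0.0067,-0.095,0,0],[0.8,0.0074,-0.105,0,0],[0.8,0.0081,-0.115,0,0],[0.8,0.0088,-0.125,0,0],[0.8,0.0095,-0.135,0,0],[0.8,0.0101,-0.144,0,0],[0.8,0.0106,-0.151,0,0],[0.8,0.011,-0.156,0,0],[0.8,0.0112,-0.1585,0,0],[0.8,0.0112,-0.1585,0,0]]]'; python3 -m pendant '[[[0.8,0,-0.001,0,0],[0.8,0,-0.002,0,0],[0.8,0,-0.002,0,0]]]'
```

```text
time_s: 50.35
eef_pos: [549.5, -184.0, 22.8]
ee_rot: [0.0, 0.999, 0.035, 0.002]
force: [5.9, 4.5, 1.9]
grip_width: 0.223
time_s: 50.65
eef_pos: [549.5, -183.9, 22.7]
ee_rot: [-0.001, 0.999, 0.035, 0.002]
force: [7.9, 13.7, 6.1]
grip_width: 0.227
```

```bash
python3 -m pendant '[[[0.8,0,0.001,0,0],[-0.5,0,0.002,0,0],[-0.5,0,0.002,0,0],[-0.5,0,0.002,0,0],[-0.5,0,0.002,0,0],[-0.5,0,0.002,0.04,0],[-0.5,0,0.002,0.09,0],[-0.5,0,0.02,0.14,0],[-0.5,0,0.04,0.19,0],[-0.5,0,0.06,0.24,0],[-0.5,0,0.07,0.29,0],[-0.5,0,0.07,0.33,0],[-0.5,0,0.07,0.33,0],[-0.5,0,0.07,0.33,0]]]'
python3 - <<'E'
from h import *
im,d,ci,s=cap('wrist','w28.png');W=cloud(d,ci,s)
print(s['eef_pos'],s['time_s']); np.save('pics/W.npy',W)
E
```

```text
time_s: 52.05
eef_pos: [548.2, -116.5, 352.5]
ee_rot: [0.0, 0.999, 0.035, 0.001]
force: [0.1, 0.2, -1.0]
grip_width: 0.746
[ 548.16678016 -116.46554588  352.47666446] 52.05
```

View pics/w28.png

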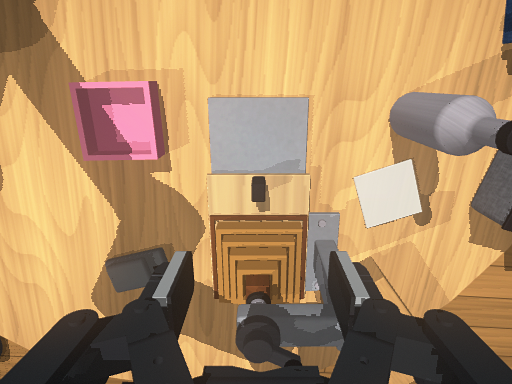

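```bash
python3 -m pendant '[[[-0.5,-0.03,0,0,8],[-0.5,-0.06,-0.02,0,16],[-0.5,-0.098,-0.04,0,24],[-0.5,-0.098,-0.06,0,32],[-0.5,-0.098,-0.09,0,40],[-0.5,-0.098,-0.12,0,48],[-0.5,-0.098,-0.15,0,56],[-0.5,-0.098,-0.1975,-0.02,64],[-0.5,-0.098,-0.1975,-0.042,72],[-0.5,-0.098,-0.1975,-0.042,80],[-0.5,-0.098,-0.1975,-0.042,86],[-0.5,-0.098,-0.1975,-0.042,86],[-0.5,-0.098,-0.1975,-0.042,86]]]'
python3 - <<'E'
from h import *
im,d,ci,s=cap('wrist','w29.png');W=cloud(d,ci,s)
print(s['eef_pos'],s['ee_rot'],s['time_s']); np.save('pics/W.npy',W)
cv2.imwrite('pics/w29c.png',cv2.resize(im[130:330,160:360,::-1],None,fx=3,fy=3,interpolation=cv2.INTER_CUBIC))
E
```

```text
time_s: 53.4
eef_pos: [449.8, -313.7, 308.8]
ee_rot: [-0.001, 0.708, 0.706, 0.0]
force: [0.1, -0.2, 0.6]
grip_width: 0.751
[ 449.78500014 -313.74643622  308.80905748] [-9.40661748e-04  7.08294603e-01  7.05916334e-01  8.23368765e-06] 53.4
```

View pics/w29.png

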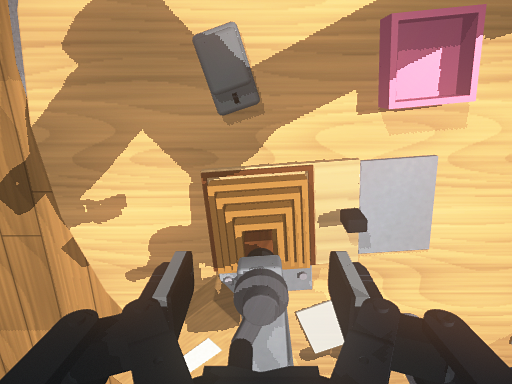

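View pics/w29c.png

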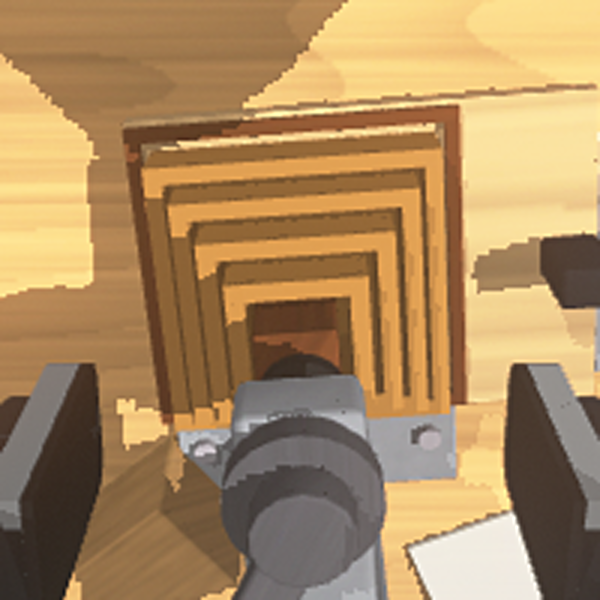

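```bash
python3 -m pendant '[[[-0.5,0,0,0.04,0],[-0.5,0.02,0,0.07,0],[-0.5,0.05,0,0.1,0],[-0.5,0.07,0,0.1,0],[-0.5,0.07,0,0.1,0],[-0.5,0.07,0,0.1,0]]]'
python3 - <<'E'
from h import *
im,d,ci,s=cap('wrist','w30.png');W=cloud(d,ci,s)
print(s['eef_pos'],s['ee_rot'],s['time_s']); np.save('pics/W.npy',W)
E
```

```text
time_s: 54.05
eef_pos: [520.0, -313.8, 408.8]
ee_rot: [-0.001, 0.708, 0.707, -0.0]
force: [-1.4, 0.3, -0.4]
grip_width: 0.752
[ 519.99132848 -313.8210692   408.84180212] [-8.45569621e-04  7.07519541e-01  7.06693260e-01 -1.38981343e-04] 54.05
```

View pics/w30.png

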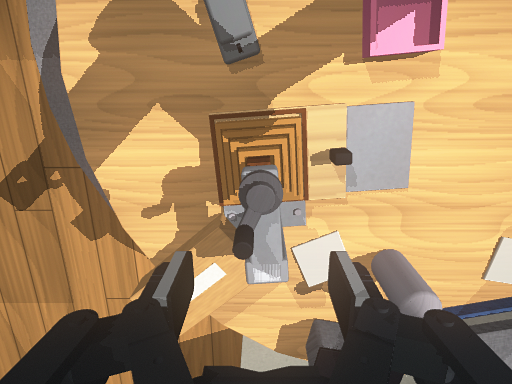

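```bash
python3 - <<'E'
from h import *
W=np.load('pics/W.npy')
P=W[160:275,215:300].reshape(-1,3)
k=P[(P[:,2]>262)&(P[:,2]<290)];print('knob',len(k),k.mean(0),cv2.minEnclosingCircle(k[:,:2].astype(np.float32)))
for lo,hi in [(205,215),(215,222),(222,230),(230,240),(240,255)]:
    h=P[(P[:,2]>lo)&(P[:,2]<hi)]
    if len(h)>5: print(lo,hi,len(h),h.mean(0).round(1),cv2.minEnclosingCircle(h[:,:2].astype(np.float32)))
for v,u in [(190,260),(185,255),(200,265),(225,245),(250,243)]: print(v,u,W[v,u].round(1))
E
```

```text
knob 371 [ 595.83600432 -333.19467784  270.7323351 ] ((597.985107421875, -333.52813720703125), 11.053947448730469)
205 215 747 [ 549.9 -314.3  211.1] ((556.870849609375, -314.39739990234375), 26.313169479370117)
215 222 59 [ 550.1 -318.6  218.7] ((569.050048828125, -324.07318115234375), 32.028438568115234)
222 230 975 [ 563.3 -318.   227.3] ((567.78125, -320.9270935058594), 29.17018699645996)
230 240 75 [ 586.9 -331.   234.8] ((569.69970703125, -323.76287841796875), 31.219518661499023)
240 255 113 [ 589.8 -332.1  247.8] ((595.29931640625, -332.9476318359375), 10.449824333190918)
190 260 [ 546.8 -315.1  229.4]
185 255 [ 541.7 -320.5  227.4]
200 265 [ 558.9 -309.6  228.1]
225 245 [ 588.1 -332.1  230.2]
250 243 [ 597.  -332.5  272.6]
```

```bash
python3 - <<'E'
from h import *
im=cv2.imread('pics/w30.png')
cv2.imwrite('pics/w30c.png',cv2.resize(im[150:290,200:320],None,fx=5,fy=4.2,interpolation=cv2.INTER_CUBIC))
W=np.load('pics/W.npy')
for v in range(166,220,6): print(v,[ (u,int(W[v,u,2])) for u in range(232,292,4)])
E
```

```text
166 [(232, 88), (236, 87), (240, 106), (244, 105), (248, 176), (252, 177), (256, 180), (260, 179), (264, 181), (268, 183), (272, 183), (276, 105), (280, 45), (284, 89), (288, 38)]Traceback (most recent call last):
  File "<stdin>", line 5, in <module>
ValueError: cannot convert float NaN to integer
```

View pics/w30c.png

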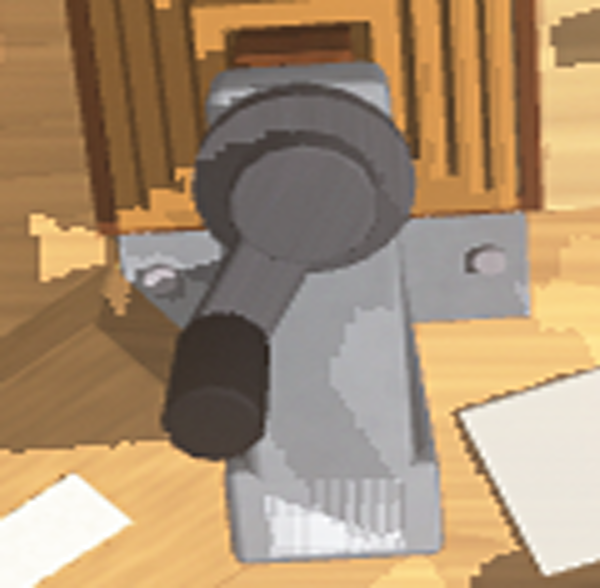

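```bash
python3 - <<'E'
from h import *
ci=vision.camera_info('wrist');s=monitor.sense()
h=ray(200+304.5/5,150+203.5/4.2,229,ci,s);k=ray(200+213/5,150+421/4.2,271.5,ci,s)
g=ray(200+304/5,150+178/4.2,212,ci,s)
print(h,k,k-h,np.hypot(*(k-h)[:2]),np.degrees(np.arctan2((k-h)[1],(k-h)[0])),g)
E
```

```text
[ 556.57107646 -314.17354204  229.        ] [ 597.77384192 -333.04558884  271.5       ] [ 41.20276546 -18.8720468   42.5       ] 45.31911332017306 -24.609136347560508 [ 555.11277486 -314.25124055  212.        ]
```

```bash
python3 -m pendant '[[[-0.3,0.02,-0.005,0,-8],[-0.3,0.04,-0.01,0,-16],[-0.3,0.06,-0.014,-0.02,-24],[-0.3,0.08,-0.0185,-0.06,-24.6],[-0.3,0.08,-0.0185,-0.1,-24.6],[-0.3,0.08,-0.0185,-0.11,-24.6],[-0.3,0.08,-0.0185,-0.11,-24.6],[-0.3,0.08,-0.0185,-0.11,-24.6]]]'
python3 - <<'E'
from h import *
im,d,ci,s=cap('wrist','w31.png');W=cloud(d,ci,s)
print(s['eef_pos'],s['ee_rot'],s['time_s'],s['joints']); np.save('pics/W.npy',W)
E
```

```text
time_s: 54.9
eef_pos: [599.7, -332.7, 301.5]
ee_rot: [0.001, 0.842, 0.54, 0.0]
force: [1.1, 0.2, 1.6]
grip_width: 0.648
[ 599.72335935 -332.68301543  301.5400373 ] [1.07847985e-03 8.41827541e-01 5.39745426e-01 3.21652578e-04] 54.9 [-6.76836309e-01  6.84422883e-01  6.98351137e-01 -7.78029200e-05
  1.75656908e+00 -1.81712093e+00]
```

View pics/w31.png

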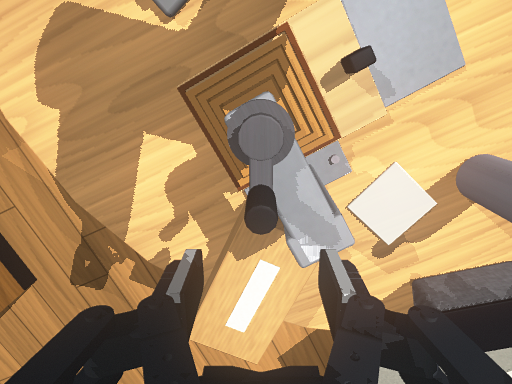

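```bash
python3 - <<'E'
from h import *
ci=vision.camera_info('wrist');s=monitor.sense()
k=ray(261,219,272,ci,s);h=ray(261.5,133,229,ci,s)
t=np.radians(65.4);X=np.array([np.cos(t),np.sin(t)]);Y=np.array([np.sin(t),-np.cos(t)])
d=(k-s['eef_pos'])[:2];print(k,h,'tool',d@X,d@Y,'k-h',k-h)
W=np.load('pics/W.npy');P=W[180:240,235:290].reshape(-1,3);P=P[(P[:,2]>264)&(P[:,2]<285)];c=cv2.minEnclosingCircle(P[:,:2].astype(np.float32));print(c,P[:,2].mean())
E
```

```text
[ 598.30337504 -332.99754089  272.        ] [ 554.81322175 -312.63419195  229.        ] tool -0.9508867963827952 -1.3617930314199032 k-h [ 43.49015329 -20.36334894  43.        ]
((598.128662109375, -333.2381286621094), 10.930546760559082) 271.3234386266755
```

```bash
python3 -m pendant '[[[-0.3,0,0,-0.03,0],[-0.3,0,0,-0.06,0],[-0.3,0,0,-0.08,0],[-0.3,0,0,-0.0915,0],[-0.3,0,0,-0.0915,0],[-0.3,0,0,-0.0915,0]]]'; python3 -m pendant '[[[1,0,0,0,0],[1,0,0,0,0],[1,0,0,0,0],[1,0,0,0,0],[1,0,0,0,0],[1,0,0,0,0],[1,0,0,0,0]]]' 50
```

```text
time_s: 55.55
eef_pos: [600.5, -332.8, 210.1]
ee_rot: [0.001, 0.842, 0.54, 0.0]
force: [-0.2, 0.7, -0.5]
grip_width: 0.649
time_s: 56.25
eef_pos: [600.3, -332.7, 209.3]
ee_rot: [0.001, 0.842, 0.54, 0.0]
force: [-0.5, -0.8, 6.0]
grip_width: 0.243
```

```bash
cat > circ.py <<'E'
import sys,numpy as np
p0=float(sys.argv[1]);a=float(sys.argv[2]);n=int(sys.argv[3]);st=float(sys.argv[4])
for i in range(1,n+1):
    p=np.radians(p0-a-st*i);q=np.radians(p0-a)
    print('[1,%.4f,%.4f,0,0]'%(.045*(np.cos(p)-np.cos(q)),.045*(np.sin(p)-np.sin(q))),end=',')
print()
E
python3 circ.py -24.6 0 18 10
```

```text
[1,-0.0039,-0.0068,0,0],[1,-0.0089,-0.0129,0,0],[1,-0.0148,-0.0179,0,0],[1,-0.0216,-0.0219,0,0],[1,-0.0290,-0.0247,0,0],[1,-0.0367,-0.0261,0,0],[1,-0.0445,-0.0261,0,0],[1,-0.0523,-0.0248,0,0],[1,-0.0596,-0.0222,0,0],[1,-0.0665,-0.0183,0,0],[1,-0.0725,-0.0133,0,0],[1,-0.0776,-0.0073,0,0],[1,-0.0816,-0.0006,0,0],[1,-0.0843,0.0068,0,0],[1,-0.0857,0.0145,0,0],[1,-0.0858,0.0223,0,0],[1,-0.0845,0.0301,0,0],[1,-0.0818,0.0375,0,0],
```

Quarter turn first, to check forces.

```bash
python3 -m pendant '[[[1,-0.0018,-0.0035,0,0],[1,-0.0039,-0.0068,0,0],[1,-0.0089,-0.0129,0,0],[1,-0.0148,-0.0179,0,0],[1,-0.0216,-0.0219,0,0],[1,-0.029,-0.0247,0,0],[1,-0.0367,-0.0261,0,0],[1,-0.0445,-0.0261,0,0],[1,-0.0523,-0.0248,0,0],[1,-0.0596,-0.0222,0,0],[1,-0.0596,-0.0222,0,0]]]'
```

```text
time_s: 57.35
eef_pos: [540.3, -354.9, 209.3]
ee_rot: [0.001, 0.842, 0.54, 0.0]
force: [-2.4, -1.7, 6.7]
grip_width: 0.245
```

```bash
python3 circ.py -24.6 90 18 10
```

```text
[1,-0.0068,0.0039,0,0],[1,-0.0129,0.0089,0,0],[1,-0.0179,0.0148,0,0],[1,-0.0219,0.0216,0,0],[1,-0.0247,0.0290,0,0],[1,-0.0261,0.0367,0,0],[1,-0.0261,0.0445,0,0],[1,-0.0248,0.0523,0,0],[1,-0.0222,0.0596,0,0],[1,-0.0183,0.0665,0,0],[1,-0.0133,0.0725,0,0],[1,-0.0073,0.0776,0,0],[1,-0.0006,0.0816,0,0],[1,0.0068,0.0843,0,0],[1,0.0145,0.0857,0,0],[1,0.0223,0.0858,0,0],[1,0.0301,0.0845,0,0],[1,0.0375,0.0818,0,0],
```

```bash
python3 -m pendant '[[[1,-0.0068,0.0039,0,0],[1,-0.0129,0.0089,0,0],[1,-0.0179,0.0148,0,0],[1,-0.0219,0.0216,0,0],[1,-0.0247,0.029,0,0],[1,-0.0261,0.0367,0,0],[1,-0.0261,0.0445,0,0],[1,-0.0248,0.0523,0,0],[1,-0.0222,0.0596,0,0],[1,-0.0222,0.0596,0,0]]]'
python3 -m pendant '[[[1,0.0039,0.0068,0,0],[1,0.0089,0.0129,0,0],[1,0.0148,0.0179,0,0],[1,0.0216,0.0219,0,0],[1,0.0216,0.0219,0,0]]]'
```

```text
time_s: 58.35
eef_pos: [518.6, -294.7, 209.3]
ee_rot: [0.0, 0.841, 0.54, -0.0]
force: [-1.9, 2.0, 8.9]
grip_width: 0.242
time_s: 58.85
eef_pos: [540.7, -273.0, 209.3]
ee_rot: [0.001, 0.841, 0.54, 0.0]
force: [1.1, 0.1, 8.2]
grip_width: 0.244
```

```bash
python3 - <<'E'
from h import *
im,d,ci,s=cap('side','s3.png');np.savez('pics/s3.npz',im=im,d=d)
R,o=pose(ci,s);print('side cam at',o)
def proj(X):
    c=np.array(ci['R'])@X+np.array(ci['t']);return ci['cx']+f(ci)*c[0]/c[2],ci['cy']+f(ci)*c[1]/c[2]
for z in (126,142): print(proj(np.array([558,-314,z])))
cv2.imwrite('pics/s3c.png',cv2.resize(im[70:190,230:340,::-1],None,fx=5,fy=5,interpolation=cv2.INTER_CUBIC))
E
```

```text
side cam at [ 132.15209518  809.72677077 1190.10858126]
(np.float64(290.3107850081998), np.float64(123.73283230079744))
(np.float64(290.54051748470334), np.float64(120.21013309207729))
```

View pics/s3c.png

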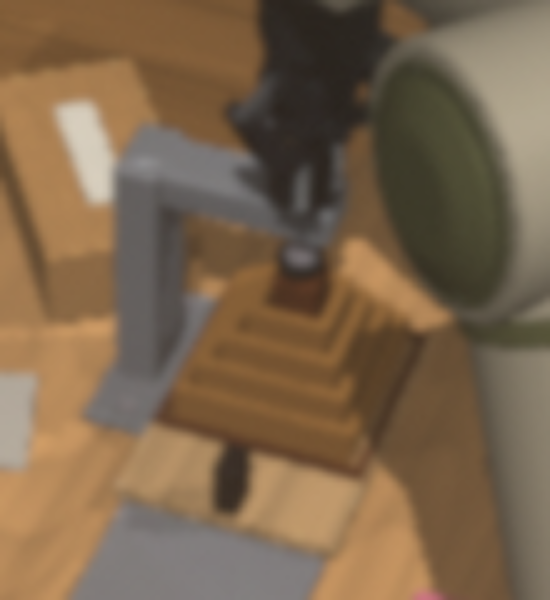

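```bash
python3 -m pendant '[[[-0.3,0,0,0,0],[-0.3,0,0,0,0],[-0.3,0,0,0,0],[-0.3,0,0,0,0],[-0.3,0,0,0,0],[-0.5,0,0,0.04,0],[-1,0,0,0.08,0],[-1,0,0,0.1,0],[-1,0,0.03,0.1,-8],[-1,0.01,0.06,0.1,-16],[-1,0.01,0.084,0.1,-24],[-1,0.01,0.084,0.1,-32],[-1,0.01,0.084,0.1,-40],[-1,0.01,0.084,0.1,-48],[-1,0.01,0.084,0.08,-56],[-1,0.01,0.084,0.04,-61.3],[-1,0.01,0.084,0,-61.3],[-1,0.01,0.084,-0.01,-61.3],[-1,0.01,0.084,-0.01,-61.3],[-1,0.01,0.084,-0.01,-61.3]]]'
python3 - <<'E'
from h import *
im,d,ci,s=cap('wrist','w32.png');W=cloud(d,ci,s)
print(s['eef_pos'],s['ee_rot'],s['time_s']); np.save('pics/W.npy',W)
cv2.imwrite('pics/w32c.png',cv2.resize(im[260:384,190:340,::-1],None,fx=5,fy=4.8,interpolation=cv2.INTER_CUBIC))
E
```

```text
time_s: 60.9
eef_pos: [550.7, -189.5, 200.4]
ee_rot: [0.001, 0.999, 0.036, 0.001]
force: [0.2, 0.5, -0.4]
grip_width: 1.002
[ 550.65327004 -189.50444338  200.39621998] [8.41015255e-04 9.99360103e-01 3.57350202e-02 1.29809934e-03] 60.9
```

View pics/w32.png

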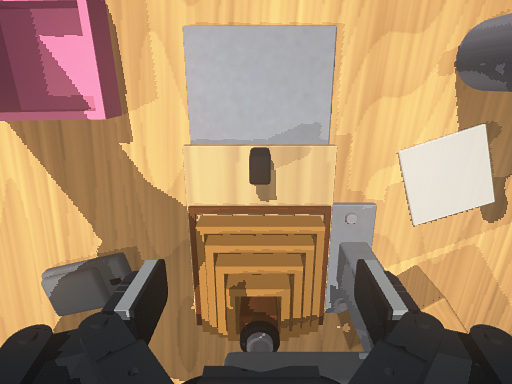

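View pics/w32c.png

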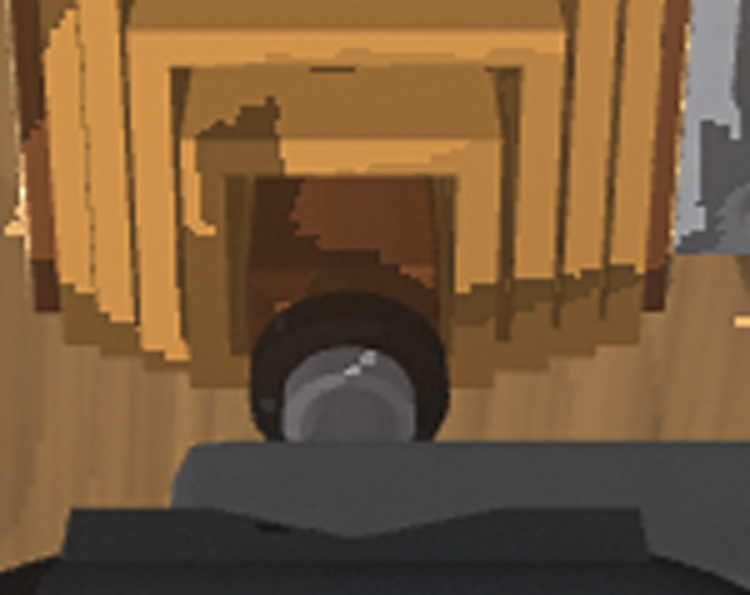

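```bash
python3 - <<'E'
from h import *
W=np.load('pics/W.npy');B=bedf(W,o=(557.5,-314.2))
for v in range(292,354,2): print(v,[B[v,u].round(1).tolist() for u in (252,260,268)])
E
```

```text
292 [[-6.9, 24.3, 105.4], [0.4, 25.2, 106.7], [7.8, 24.8, 106.1]]
294 [[-6.9, 22.5, 105.9], [0.5, 23.6, 107.5], [7.8, 22.9, 106.5]]
296 [[-6.9, 20.8, 106.6], [0.5, 20.2, 105.8], [7.8, 20.1, 105.6]]
298 [[-7.1, 13.8, 100.0], [0.5, 14.4, 100.9], [8.0, 14.3, 100.7]]
300 [[-7.0, 13.9, 103.2], [0.5, 13.9, 103.2], [7.9, 14.4, 103.8]]
302 [[-6.9, 15.2, 107.8], [0.5, 14.4, 106.9], [7.8, 15.2, 107.9]]
304 [[-6.9, 14.1, 109.3], [0.5, 15.1, 110.6], [7.8, 15.3, 110.9]]
306 [[-6.8, 14.7, 113.0], [0.5, 13.9, 112.0], [7.7, 14.5, 112.7]]
308 [[-6.7, 14.7, 115.8], [0.5, 15.4, 116.7], [7.7, 14.8, 115.9]]
310 [[-6.7, 14.7, 118.5], [0.5, 15.1, 119.1], [7.6, 15.8, 119.9]]
312 [[-6.6, 13.9, 120.3], [0.5, 15.0, 121.6], [7.5, 14.7, 121.2]]
314 [[-6.6, 13.5, 122.4], [0.5, 14.3, 123.4], [7.5, 14.6, 123.7]]
316 [[-6.5, 14.3, 126.1], [0.5, 13.9, 125.5], [7.5, 13.8, 125.4]]
318 [[-6.5, 12.5, 126.3], [0.5, 12.9, 126.9], [7.5, 12.3, 126.1]]
320 [[-6.5, 10.3, 126.3], [0.5, 9.1, 124.8], [7.5, 10.0, 125.9]]
322 [[-6.3, 14.9, 134.3], [0.5, 16.4, 136.1], [7.2, 15.1, 134.6]]
324 [[-6.3, 14.3, 136.1], [0.5, 16.6, 138.7],
[... 219 characters left out ...]
332 [[-6.2, 10.6, 141.3], [0.5, 10.8, 141.5], [7.1, 10.9, 141.5]]
334 [[-6.2, 8.1, 140.8], [0.5, 10.5, 143.5], [7.1, 8.5, 141.2]]
336 [[-6.1, 9.2, 144.3], [0.5, 10.1, 145.3], [7.1, 7.1, 142.0]]
338 [[-6.1, 9.1, 146.4], [0.5, 9.3, 146.6], [7.1, 7.3, 144.4]]
340 [[-6.0, 8.1, 147.5], [0.5, 7.8, 147.2], [7.0, 7.9, 147.4]]
342 [[-6.1, 5.5, 146.9], [0.5, 7.1, 148.6], [7.0, 5.6, 147.0]]
344 [[-6.1, 4.6, 148.1], [0.5, 7.5, 151.2], [7.0, 4.3, 147.8]]
346 [[-6.0, 4.9, 150.6], [0.5, 6.6, 152.4], [7.0, 3.2, 148.9]]
348 [[-5.9, 5.3, 153.1], [0.5, 7.3, 155.2], [7.0, 3.5, 151.3]]
350 [[-5.9, 4.5, 154.4], [0.5, 7.2, 157.2], [6.9, 3.0, 152.9]]
352 [[-5.4, 20.1, 172.5], [0.5, 20.0, 172.3], [6.4, 19.6, 171.9]]
```

```bash
python3 -m pendant '[[[-1,0,0,0.05,0],[-1,0,0,0.1,8],[-1,0,0,0.11,16],[-1,0,0,0.11,24],[-1,0,0,0.11,32],[-1,-0.004,-0.03,0.11,40],[-0.5,-0.008,-0.06,0.11,48],[-0.3,-0.01,-0.084,0.11,56],[-0.3,-0.01,-0.084,0.11,61.3],[-0.3,-0.01,-0.084,0.1,61.3],[-0.3,-0.01,-0.084,0.06,61.3],[-0.3,-0.01,-0.084,0.03,61.3],[-0.3,-0.01,-0.084,0.01,61.3],[-0.3,-0.01,-0.084,0.01,61.3],[1,-0.01,-0.084,0.01,61.3],[1,-0.01,-0.084,0.01,61.3],[1,-0.01,-0.084,0.01,61.3],[1,-0.01,-0.084,0.01,61.3],[1,-0.01,-0.084,0.01,61.3],[1,-0.01,-0.084,0.01,61.3]]]'; python3 circ.py -24.6 220 20 10
```

```text
time_s: 62.95
eef_pos: [540.5, -273.0, 210.1]
ee_rot: [0.001, 0.842, 0.54, 0.001]
force: [0.5, 2.1, 6.7]
grip_width: 0.243
[1,0.0074,0.0027,0,0],[1,0.0151,0.0042,0,0],[1,0.0229,0.0042,0,0],[1,0.0306,0.0029,0,0],[1,0.0380,0.0003,0,0],[1,0.0449,-0.0036,0,0],[1,0.0509,-0.0086,0,0],[1,0.0560,-0.0146,0,0],[1,0.0600,-0.0213,0,0],[1,0.0627,-0.0287,0,0],[1,0.0641,-0.0364,0,0],[1,0.0642,-0.0443,0,0],[1,0.0628,-0.0520,0,0],[1,0.0602,-0.0594,0,0],[1,0.0563,-0.0662,0,0],[1,0.0513,-0.0722,0,0],[1,0.0454,-0.0773,0,0],[1,0.0386,-0.0813,0,0],[1,0.0313,-0.0840,0,0],[1,0.0235,-0.0855,0,0],
```

```bash
python3 -m pendant '[[[1,0.0074,0.0027,0,0],[1,0.0151,0.0042,0,0],[1,0.0229,0.0042,0,0],[1,0.0306,0.0029,0,0],[1,0.038,0.0003,0,0],[1,0.0449,-0.0036,0,0],[1,0.0509,-0.0086,0,0],[1,0.056,-0.0146,0,0],[1,0.06,-0.0213,0,0],[1,0.0627,-0.0287,0,0],[1,0.0641,-0.0364,0,0],[1,0.0642,-0.0443,0,0],[1,0.0628,-0.052,0,0],[1,0.0602,-0.0594,0,0],[1,0.0563,-0.0662,0,0],[1,0.0513,-0.0722,0,0],[1,0.0454,-0.0773,0,0],[1,0.0386,-0.0813,0,0],[1,0.0313,-0.084,0,0],[1,0.0313,-0.084,0,0]]]'
```

```text
time_s: 64.95
eef_pos: [571.3, -357.4, 210.1]
ee_rot: [0.001, 0.842, 0.54, 0.001]
force: [-0.3, 1.0, 6.3]
grip_width: 0.241
```

```bash
python3 -m pendant '[[[-0.3,0,0,0,0],[-0.3,0,0,0,0],[-0.3,0,0,0,0],[-0.3,0,0,0,0],[-0.5,0,0,0.04,0],[-1,0,0,0.08,0],[-1,0,0,0.1,0],[-1,0,0.04,0.1,-8],[-1,-0.005,0.08,0.1,-16],[-1,-0.01,0.12,0.1,-24],[-1,-0.015,0.15,0.1,-32],[-1,-0.02,0.168,0.1,-40],[-1,-0.02,0.168,0.1,-48],[-1,-0.02,0.168,0.08,-56],[-1,-0.02,0.168,0.04,-61.3],[-1,-0.02,0.168,0,-61.3],[-1,-0.02,0.168,-0.01,-61.3],[-1,-0.02,0.168,-0.01,-61.3],[-1,-0.02,0.168,-0.01,-61.3]]]'
python3 - <<'E'
from h import *
im,d,ci,s=cap('wrist','w33.png');W=cloud(d,ci,s)
print(s['eef_pos'],s['ee_rot'],s['time_s']); np.save('pics/W.npy',W)
cv2.imwrite('pics/w33c.png',cv2.resize(im[290:360,210:310,::-1],None,fx=8,fy=8,interpolation=cv2.INTER_CUBIC))
B=bedf(W,o=(557.5,-314.2))
for v in range(308,346,1): print(v,[B[v,u].round(1).tolist() for u in (256,260,264)])
E
```

```text
time_s: 66.85
eef_pos: [552.0, -189.5, 200.4]
ee_rot: [0.001, 0.999, 0.036, 0.001]
force: [0.5, 0.7, 0.4]
grip_width: 1.004
[ 551.97101004 -189.49594498  200.38568849] [8.31570560e-04 9.99359692e-01 3.57471949e-02 1.28540690e-03] 66.85
308 [[-1.8, 14.8, 116.0], [1.8, 14.4, 115.5], [5.4, 14.4, 115.5]]
309 [[-1.8, 14.9, 117.4], [1.8, 14.6, 117.2], [5.3, 15.5, 118.3]]
310 [[-1.8, 14.5, 118.4], [1.8, 14.9, 118.9], [5.3, 14.7, 118.7]]
311 [[-1.8, 15.3, 120.8], [1.8, 14.9, 120.2], [5.3, 14.8, 120.1]]
312 [[-1.8, 14.1, 120.6], [1.8, 14.7, 121.3], [5.3, 13.6, 120.0]]
313 [[-1.7, 14.9, 122.9], [1.8, 14.5, 122.4], [5.3, 15.0, 123.0]]
314 [[-1.7, 15.6, 125.0], [1.8, 15.1, 124.5], [5.3, 14.9, 124.2]]
315 [[-1.7, 14.5, 125.1], [1.8, 14.5, 125.1], [5.3, 14.8, 125.5]]
316 [[-1.7, 16.2, 128.5], [nan, nan, nan], [5.2, 16.1, 128.3]]
317 [[-1.7, 15.9, 129.4], [1.8, 16.7, 130.3], [5.2, 15.5, 128.8]]
318 [[-1.6, 16.3, 131.1], [1.8, 16.1, 130.8], [5.2, 16.2, 131.0]]
319 [[-1.6, 16.1, 132.1], [1.8, 16.7, 132.9], [5.2, 15.8, 131.8]]
320 [[-1.6, 16.1, 133.4], [1.8, 16.3, 133.6], [5.2, 16.1, 133.4]]
321 [[-1.
[... 893 characters left out ...]
, 140.9]]
335 [[-1.5, 8.5, 142.4], [1.8, 7.2, 141.0], [5.2, 6.4, 140.0]]
336 [[-1.5, 7.8, 142.8], [1.8, 7.2, 142.1], [5.1, 5.8, 140.5]]
337 [[-1.5, 7.8, 143.9], [1.8, 7.0, 143.1], [5.1, 5.4, 141.3]]
338 [[-1.5, 8.5, 145.9], [1.8, 7.1, 144.2], [5.1, 5.9, 143.0]]
339 [[-1.5, 7.3, 145.6], [1.8, 7.0, 145.3], [5.1, 5.2, 143.3]]
340 [[-1.5, 7.0, 146.4], [nan, nan, nan], [5.1, 5.6, 144.9]]
341 [[-1.5, 7.6, 148.1], [1.8, 6.7, 147.1], [5.1, 5.9, 146.3]]
342 [[-1.5, 7.3, 148.9], [1.8, 6.5, 148.0], [5.1, 5.7, 147.3]]
343 [[-1.4, 7.2, 149.9], [1.8, 7.3, 150.0], [5.1, 4.5, 147.0]]
344 [[-1.4, 7.3, 151.1], [1.8, 6.9, 150.7], [5.1, 5.9, 149.6]]
345 [[-1.4, 7.9, 152.8], [1.8, 7.3, 152.2], [5.0, 6.2, 151.0]]
```

View pics/w33c.png

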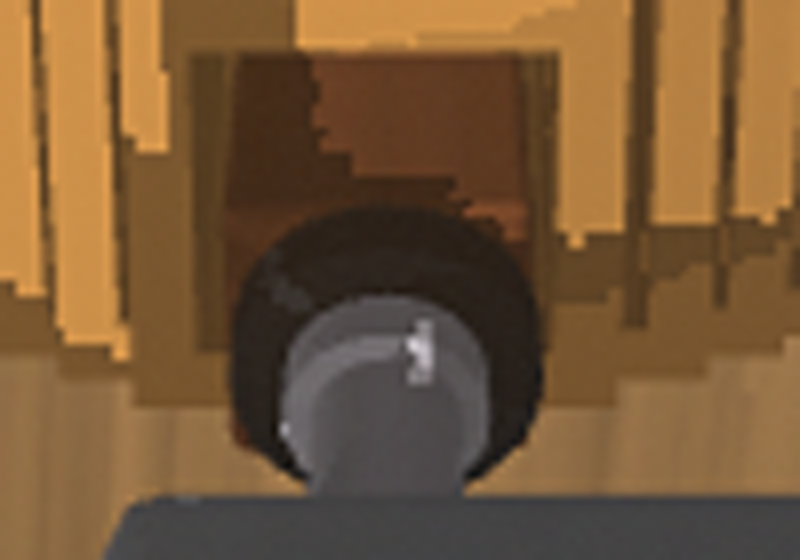

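```bash
cat > pad.py <<'E'
from h import *
Z=[];K=[]
for i in range(8):
    im,d,ci,s=cap('wrist');W=cloud(d,ci,s);B=bedf(W,o=(557.5,-314.2))
    P=B[300:350,225:295].reshape(-1,3);P=P[~np.isnan(P[:,0])]
    r=np.hypot(P[:,0]-1,P[:,1]+1);m=(r>11.5)&(r<15)&(P[:,2]>128)&(P[:,2]<145)&(P[:,1]>4)
    Z.append(np.median(P[m,2]));n=m.sum()
    Q=W[150:175,200:240].reshape(-1,3);K.append(np.nanmedian(Q[:,2]))
print('pad top',np.mean(Z),np.std(Z),n,'bed',np.mean(K),s['eef_pos'],s['time_s'])
E
python3 pad.py
```

```text
pad top 135.01039904810781 0.059216855855497415 195 bed 22.350664601309735 [ 551.27420403 -189.07862477  198.6889063 ] 67.25
```

```bash
python3 -m pendant '[[[-1,0,0,0.05,0],[-1,0,0,0.1,8],[-1,0,0,0.11,16],[-1,0,0,0.11,24],[-1,0.003,-0.02,0.11,32],[-1,0.006,-0.06,0.11,40],[-0.5,0.01,-0.1,0.11,48],[-0.3,0.015,-0.14,0.11,56],[-0.3,0.02,-0.168,0.11,61.3],[-0.3,0.02,-0.168,0.1,61.3],[-0.3,0.02,-0.168,0.06,61.3],[-0.3,0.02,-0.168,0.03,61.3],[-0.3,0.02,-0.168,0.01,61.3],[-0.3,0.02,-0.168,0.01,61.3],[1,0.02,-0.168,0.01,61.3],[1,0.02,-0.168,0.01,61.3],[1,0.02,-0.168,0.01,61.3],[1,0.02,-0.168,0.01,61.3],[1,0.02,-0.168,0.01,61.3],[1,0.02,-0.168,0.01,61.3]]]'; python3 circ.py -24.6 410 20 10
```

```text
time_s: 69.3
eef_pos: [571.6, -357.5, 210.2]
ee_rot: [0.002, 0.842, 0.54, 0.0]
force: [-0.3, -0.7, 6.5]
grip_width: 0.248
[1,-0.0077,-0.0014,0,0],[1,-0.0156,-0.0015,0,0],[1,-0.0233,-0.0002,0,0],[1,-0.0307,0.0025,0,0],[1,-0.0375,0.0063,0,0],[1,-0.0435,0.0113,0,0],[1,-0.0486,0.0173,0,0],[1,-0.0526,0.0241,0,0],[1,-0.0553,0.0314,0,0],[1,-0.0568,0.0391,0,0],[1,-0.0568,0.0470,0,0],[1,-0.0555,0.0547,0,0],[1,-0.0529,0.0621,0,0],[1,-0.0490,0.0689,0,0],[1,-0.0440,0.0750,0,0],[1,-0.0380,0.0801,0,0],[1,-0.0313,0.0840,0,0],[1,-0.0239,0.0868,0,0],[1,-0.0162,0.0882,0,0],[1,-0.0083,0.0882,0,0],
```

```bash
python3 -m pendant '[[[1,-0.0077,-0.0014,0,0],[1,-0.0156,-0.0015,0,0],[1,-0.0233,-0.0002,0,0],[1,-0.0307,0.0025,0,0],[1,-0.0375,0.0063,0,0],[1,-0.0375,0.0063,0,0]]]'; python3 -m pendant '[[[1,-0.006,0.005,0,0],[1,-0.0111,0.011,0,0],[1,-0.0151,0.0178,0,0],[1,-0.0178,0.0251,0,0],[1,-0.0193,0.0328,0,0],[1,-0.0193,0.0328,0,0]]]'
```

```text
time_s: 69.9
eef_pos: [533.7, -351.2, 210.2]
ee_rot: [0.002, 0.842, 0.54, 0.0]
force: [-2.3, -1.4, 8.8]
grip_width: 0.245
time_s: 70.5
eef_pos: [514.4, -318.3, 210.1]
ee_rot: [0.001, 0.842, 0.54, -0.0]
force: [-3.8, -0.6, 9.9]
grip_width: 0.248
```

```bash
python3 -m pendant '[[[-0.3,0,0,0,0],[-0.3,0,0,0,0],[-0.3,0,0,0,0],[-0.3,0,0,0,0],[-0.5,0,0,0.04,0],[-1,0,0,0.08,0],[-1,0,0,0.1,0],[-1,0.01,0.03,0.1,-8],[-1,0.02,0.06,0.1,-16],[-1,0.03,0.09,0.1,-24],[-1,0.037,0.12,0.1,-32],[-1,0.037,0.129,0.1,-40],[-1,0.037,0.129,0.1,-48],[-1,0.037,0.129,0.08,-56],[-1,0.037,0.129,0.04,-61.3],[-1,0.037,0.129,0,-61.3],[-1,0.037,0.129,-0.01,-61.3],[-1,0.037,0.129,-0.01,-61.3],[-1,0.037,0.129,-0.01,-61.3]]]'
python3 pad.py; python3 - <<'E'
from h import *
im,d,ci,s=cap('wrist','w34.png')
cv2.imwrite('pics/w34c.png',cv2.resize(im[290:360,210:310,::-1],None,fx=8,fy=8,interpolation=cv2.INTER_CUBIC))
E
```

```text
time_s: 72.4
eef_pos: [552.2, -189.4, 200.3]
ee_rot: [0.001, 0.999, 0.036, 0.001]
force: [-0.1, -0.5, -0.4]
grip_width: 1.002
pad top 133.57233384416202 0.09530249555790717 185 bed 22.347728599930033 [ 551.51443229 -189.02457111  198.84576366] 72.75
```

View pics/w34c.png

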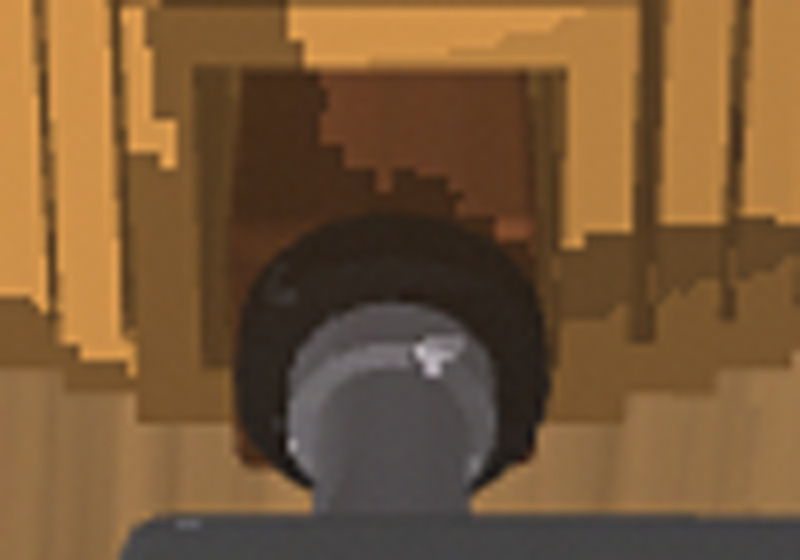

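```bash
python3 -m pendant '[[[-1,0,0,0.05,0],[-1,0,0,0.1,8],[-1,0,0,0.11,16],[-1,0,0,0.11,24],[-1,-0.003,-0.02,0.11,32],[-1,-0.01,-0.05,0.11,40],[-0.5,-0.02,-0.08,0.11,48],[-0.3,-0.03,-0.11,0.11,56],[-0.3,-0.037,-0.129,0.11,61.3],[-0.3,-0.037,-0.129,0.1,61.3],[-0.3,-0.037,-0.129,0.06,61.3],[-0.3,-0.037,-0.129,0.03,61.3],[-0.3,-0.037,-0.129,0.01,61.3],[-0.3,-0.037,-0.129,0.01,61.3],[1,-0.037,-0.129,0.01,61.3],[1,-0.037,-0.129,0.01,61.3],[1,-0.037,-0.129,0.01,61.3],[1,-0.037,-0.129,0.01,61.3],[1,-0.037,-0.129,0.01,61.3],[1,-0.037,-0.129,0.01,61.3]]]'; python3 circ.py -24.6 510 7 10
```

```text
time_s: 74.85
eef_pos: [514.7, -318.3, 209.9]
ee_rot: [0.001, 0.842, 0.54, 0.0]
force: [-1.7, 0.3, 5.4]
grip_width: 0.247
[1,-0.0001,0.0078,0,0],[1,0.0013,0.0156,0,0],[1,0.0039,0.0230,0,0],[1,0.0078,0.0298,0,0],[1,0.0128,0.0358,0,0],[1,0.0187,0.0409,0,0],[1,0.0255,0.0449,0,0],
```

```bash
python3 -m pendant '[[[1,-0.0001,0.0078,0,0],[1,0.0013,0.0156,0,0],[1,0.0039,0.023,0,0],[1,0.0078,0.0298,0,0],[1,0.0128,0.0358,0,0],[1,0.0192,0.0412,0,0],[1,0.0192,0.0412,0,0],[1,0.0192,0.0412,0,0]]]'; python3 -m pendant '[[[-0.3,0,0,0,0],[-0.3,0,0,0,0],[-0.3,0,0,0,0],[-0.3,0,0,0,0],[-0.5,0,0,0.04,0],[-1,0,0,0.08,0],[-1,0,0,0.1,0],[-1,0.005,0.02,0.1,-8],[-1,0.01,0.05,0.1,-16],[-1,0.015,0.08,0.1,-24],[-1,0.018,0.088,0.1,-32],[-1,0.018,0.088,0.1,-40],[-1,0.018,0.088,0.1,-48],[-1,0.018,0.088,0.08,-56],[-1,0.018,0.088,0.04,-61.3],[-1,0.018,0.088,0,-61.3],[-1,0.018,0.088,-0.01,-61.3],[-1,0.018,0.088,-0.01,-61.3],[-1,0.018,0.088,-0.01,-61.3]]]'
python3 pad.py; python3 - <<'E'
from h import *
im,d,ci,s=cap('wrist','w35.png')
E
```

```text
time_s: 75.65
eef_pos: [534.2, -277.1, 209.9]
ee_rot: [0.002, 0.842, 0.54, 0.001]
force: [0.9, 0.2, 6.3]
grip_width: 0.246
time_s: 77.55
eef_pos: [552.4, -189.2, 200.4]
ee_rot: [0.001, 0.999, 0.036, 0.001]
force: [0.4, 0.0, -0.0]
grip_width: 1.003
pad top 133.46264770201685 0.07869296760994417 184 bed 22.341054409225098 [ 551.72133736 -188.82201935  198.86622268] 77.9
```

View pics/w35.png

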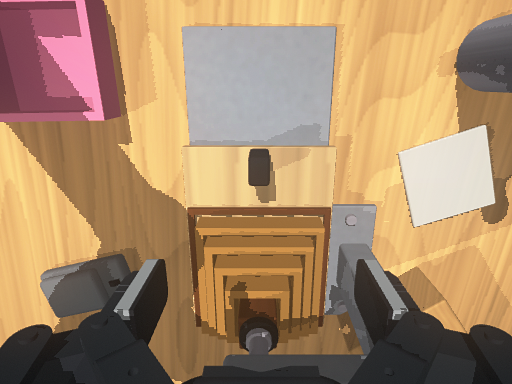

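```bash
python3 -m pendant '[[[-1,0,0.01,0.05,0],[-1,-0.02,0.03,0.1,0],[-1,-0.06,0.06,0.15,0],[-1,-0.1,0.1,0.2,0],[-1,-0.14,0.14,0.2,0],[-1,-0.18,0.18,0.2,0],[-1,-0.2,0.22,0.2,0],[-1,-0.2,0.22,0.2,0]]]'
python3 - <<'E'
from h import *
im,d,ci,s=cap('top','t9.png');W=cloud(d,ci,s)
cv2.imwrite('pics/t9c.png',cv2.resize(im[70:290,90:440,::-1],None,fx=2.2,fy=2.2,interpolation=cv2.INTER_CUBIC))
im,d,ci,s=cap('side','s9.png');cv2.imwrite('pics/s9c.png',cv2.resize(im[70:220,200:380,::-1],None,fx=4,fy=4,interpolation=cv2.INTER_CUBIC))
print(s['eef_pos'])
E
```

```text
time_s: 78.8
eef_pos: [350.3, 31.8, 398.7]
ee_rot: [0.0, 0.999, 0.035, 0.0]
force: [1.5, 1.1, 0.5]
grip_width: 0.997
[347.28172945  35.92577094 400.76162267]
```

View pics/t9c.png

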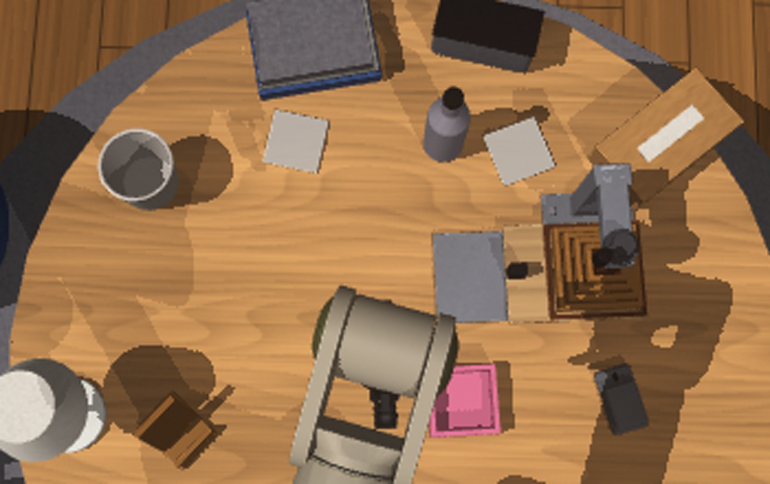

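View pics/s9c.png

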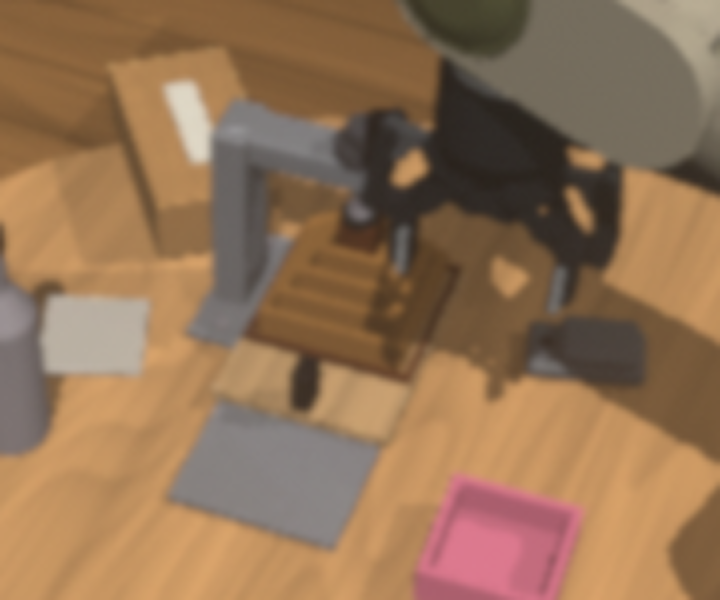

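All bystanders sit where they were, and the nest is home and clamped. Handing in.

```bash
python3 -c "
from rig import order,monitor
print(monitor.sense()['time_s']);print(order.finish_job())"
```

```text
78.9
the job is handed in; nothing more can be done
None
```

I handed the job in at 78.9 s, with the organiser pressed together and left clamped. All four trays were present. I drew the bed out to its stop, nested trays 1 to 4 largest first, and stood the block in tray 4. I then pushed the bed to its home stop and wound the crank clockwise.

**Last checks:**
- **Nest:** The rims measured 52, 70, 88 and 106 mm and the block top 126 mm, all as designed, and the trays sat flat. The block top's own reading sloped slightly, about 0.02, on few pixels. Neighbouring tray centres agreed to about 1–1.5 mm, and the largest drift, tray 1 to tray 4, was about 2 mm. These figures are from before the bed went home; afterwards I checked the nest only by eye in the pictures.
- **Clamping:** I wound 570° in total. The pad stopped going down about 0.75 rad past the 410° mark, which puts the snug-up at about 2 rad, or a third of a turn. Over the last 60° it moved only 0.1 mm. I worked out the clamping force (about 40 N) from the turn and did not measure it.
- **Bystanders:** By eye, the last top and side pictures show the other things where they started, and the robot was clear of everything.

**What disagreed or failed:**
- **Finger length:** Both cameras showed the fingertips about 25 mm short of the stated tool point. My first grip on tray 1 therefore closed above its rim and moved nothing. I allowed for the offset from then on.
- **Camera offset:** The wrist camera read about 1.6 mm off along the jaw direction, which I also allowed for.
- **Disturbances:** I saw no sign of a knocked tray or a slackened grip.

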